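Hold a glaze test tile on the sloped window of a colour reader

TASK

Lift the sage-green glazed test tile off the plaster bat by its foot, tilt it to match the sloped metal face of the colour reader and lay it glazed face down, flush on the bare metal just below the closed shutter; then slide it up the slope between the guides and in under the hood, so that it pushes the sprung shutter right back and covers the window. Finish while still holding it there, lightly pressed flush on the face with the shutter fully open (the spring would push a loose tile out). Leave the other tiles where they lie and do not shove the reader's head to another tilt.

Things in the scene. Friction and masses are not known exactly. Their poses are not given: they have to be found in the camera images.
- tile_green: The sage-green L-shaped glazed test tile, loose, 40 to 80 g: a plate 46 mm wide, 62 mm long, 7 mm thick, with a foot plate (6 mm thick, 46 mm wide, reaching 44 mm from the glazed face) square to it at one end. Lies glazed face down on the bat, foot up. Origin: outer side of the foot, 22 mm above the glazed face, at mid-width; axes as tile_foot.
- tile_foot (a point): Grip point of the sage-green tile: centre of its foot plate, 22 mm above the glazed face (half-way up the 44 mm that the foot stands), 3 mm in from the foot end. Axes: x square to the glazed face, out of the back (up, as it lies); y across the width; z along the plate, from foot end to leading edge, 59 mm from here. Grip the foot across its 6 mm (along z), above the 7 mm plate.
- tile_spot (a point): Spot on the sage-green tile's glazed face (its underside) that is to be read: on the face's centre line, 18 mm from the leading edge, 44 mm from the foot end. Axes as tile_foot.
- stage (a point): Sloped bare-metal face of the colour reader's head (reader_head_c0), 183 mm up the slope, 98 mm wide, 10 to 24 degrees from level, rising away from the robot; a stiff friction hinge holds the tilt. Origin: centre of the 25 mm round window, on the face. Axes: x straight up the slope, y across, z square out of the face. Lower edge of the face at x = -110 mm; closed shutter's front at x = -20 mm.
- landing (a point): Point on the bare lower part of the stage face, 60 mm down the slope from the window centre; axes as the stage. With the tile's read spot here and the tile pointing up the slope, its leading edge is 22 mm short of the closed shutter. No guides here; the face is bare for 50 mm below this point, so the whole tile rests on it.
- guide_mouth (a point): Start of the two guides, on the face's centre line, 27 mm below the window centre; axes as the stage. Flared mouths about 68 mm apart here narrow within 14 mm to parallel guides 51 mm apart inside and 6 mm high.
- hood_lip (a point): Middle of the lower edge of the hood's roof, which overhangs the upper part of the face: underside 11.5 mm above the face (this point), opening 52 mm wide, roof 4 mm thick; 22 mm further up the hood is 26 mm high. Axes as the stage. 4 mm up the slope from the window centre.
- shutter (a joint): Sprung dust shutter over the window: dark plate with an orange front edge (6.5 mm high, 46 mm wide) sliding up the slope under the hood. 0 = closed, 0.038 m = fully open at its stop. Its spring pushes back with 3 N closed, 5.3 N open. At 0.038, with the tile's leading edge against it, the tile's read spot lies on the window centre.
- tile_brown: Brown tile of the same kind lying beside it, to be left alone; axes and origin as tile_green.
- tile_blue: Blue tile of the same kind, to be left alone.
- tile_cream: Cream tile of the same kind, to be left alone.
- bat: White plaster board on which the tiles lie in a row, 310 x 360 x 13 mm, fixed; origin at the centre of its underside.
There are look-alikes about, which are no part of the job. Leave any pink or yellow look-alike of the tile_green alone.

How it is judged:
By the outcome, as a careful person would: the job done as asked, in the order asked, and still so for the second after the job is handed in, while the arm keeps its last pose, push and grip.
It also fails if it takes over 61 s, if anything falls off the work surface, if the arm or the gripper's body presses on something with over 40 N, if the wrist force passes 120 N, or if a joint passes its speed limit or range.

ROBOT

A 6-joint arm with a two-finger parallel gripper is mounted at the origin on a cart in front of the work surface, level with it; the furniture and walls round the work are solid. World frame = base frame: x ahead of the robot, y to its left, z up, the work surface at z = 0. Lengths are in m, angles in degrees, forces in N, time in s.
With the tool pointing down it reaches from about 0.35 to 0.875 m from the base axis. Payload 4.2 kg.
Tool frame: the origin (TCP) lies midway between the tips of the shut fingers; the grasp point (between the pads) lies 19 mm behind it (hold_point_z is the z of the grasp point in the tool frame, in m); z points along the fingers, y is the direction in which the jaws open and shut (so a half turn about z gives the same grasp; the last joint's range is limited). The gripper opens to 87 mm and grips with 3 to 60 N. Pads are 19 mm wide; open, the fingers measure 117 mm over their backs; the gripper's body (75 mm by 190 mm) begins 51 mm behind the grasp point.
Start: joints at [-55.084, 22.042, 0.453, 0, -68.411, -14.817], TCP at [0.215, -0.587, 0.223] pointing down, gripper open.
Joint ranges: [-179.83, 179.83], [-69.29, 118.12], [-61.27, 80.66], [-181.25, 117.63], [-171.15, -9.14], [-177.46, 177.46]. Speed limits (degrees/s): [159.86, 159.86, 180, 180, 180, 180].

INTERFACE

Orientations are given as a 3x3 rotation matrix whose columns are the frame's x, y, z axes.
In Python, from station import * gives the robot as it stands. The module is installed in compiled form; this text tells all that it offers.
- The arm moves only by the tool jog_arm, never from a script. Its argument "moves" is a list of rows, each a list of 7 numbers: the closure, from -1 (fully open) to 1 (shut), then the shift along the tool's x, y, z in m, then the turn, a rotation vector about the tool's x, y, z in rad. In form: [[gripper, x, y, z, wx, wy, wz], ...]. A call has exactly 10 rows; each row is the pose to reach, as a shift and turn from the pose commanded when the call began, along the tool's axes at that moment; what a row does not reach only later rows make up. A row lasts 1/12 s, in which the tool goes at most 41.7 mm and 7.16 degrees, less where a joint would pass 70% of its speed; a pose out of reach is approached as far as the arm can. A call with a gripper value outside its range is refused whole. The fingers move at their own pace and stop on an object; the grip force is fixed at half the most. Time passes only in rows, so rows that repeat a pose let the fingers close, or fill a call up. It gives the time, the measured TCP pose, the force and the opening at its end, in the units of the state.
- sense(): the state, without advancing time (a new reading comes with each control period).
- capture(name): name is "side" or "top" or "wrist"; returns a dict with "frame" (400x640x3 uint8, red, green, blue), "fov_y" (degrees; the focal length in pixels is half the picture's height over the tangent of half this angle, whatever the lens; pixels are square), "cx", "cy" (the principal point, pixels), "world_from_camera" (4x4, takes a point from camera to world coordinates). Camera axes: x right, y down, z forward; pixel columns grow to the right and rows downward; lengths in m; the calibration is good to about 2 mm. A picture is of the moment at which its call begins. There is no depth.
- finish_job(): hands the job in, once; it reports no verdict.
The state is a dict: "time_s": time; "joints": joint angles; "joint_velocities": joint speeds; "effort": joint torques, N m; "tcp_pos": TCP position; "ee_rot": TCP orientation; "wrist_force": force on the tool from outside, world axes, zero at the start; "moment": the same for the moment, N m; "gripper_width": opening from 0.0 (shut) to 1.0 (fully open).
Only numpy, scipy, OpenCV 4.12 (cv2) and the standard library are available. Lean on these libraries where they do the work, as an engineer would, in place of code of your own. Each camera call takes 0.05 s, during which the arm holds its last target.

## Working session

There is one attempt and no reset: what is moved stays moved. The work goes in short steps, Python scripts to look and compute and a tool call to move; the robot and the scene stay as the last step left them, time stands still between calls to the robot, and variables do not carry over. Pictures are saved under pics/ and viewed, and the job is handed in when it is done.

Besides the shell and the picture viewer there is one more tool, called after "Call:" as name(argument=value, ...) on one line, values as JSON. jog_arm: Moves the arm, as the interface text tells. Its arguments: {"type":"object","properties":{"moves":{"type":"array"}},"required":["moves"]}

```bash
mkdir -p pics; ls
python3 - <<'E'
from station import *
import cv2,numpy as np
s=sense()
print(s)
for n in ["side","top","wrist"]:
    c=capture(n); cv2.imwrite(f"pics/{n}0.png",c["frame"][:,:,::-1]); print(n,c["fov_y"],c["cx"],c["cy"]);print(np.round(c["world_from_camera"],4))
    np.savez(f"{n}0.npz",**c)
E
```

```text
pics
{'time_s': 0.0, 'joints': array([-5.50846998e+01,  2.20910312e+01,  3.81521742e-01, -2.85017669e-02,
       -6.84101650e+01, -1.48178164e+01]), 'joint_velocities': array([-0.04432474,  0.08858801, -0.08480919, -0.12056911,  0.11602769,
        0.00061328]), 'effort': array([ 6.16571979e-04, -3.90663886e+01,  1.87409502e+01,  4.22018319e+00,
        1.10230819e-02, -1.87949158e-04]), 'tcp_pos': array([ 0.21459411, -0.58638329,  0.22146991]), 'ee_rot': array([[-9.39172355e-01, -3.43445225e-01, -8.16190351e-04],
       [-3.43446183e-01,  9.39170277e-01,  1.97745331e-03],
       [ 8.73948223e-05,  2.13748694e-03, -9.99997712e-01]]), 'wrist_force': array([-0.51677182,  0.41324607, -0.14833023]), 'moment': array([-0.01320514,  0.01124431,  0.01815184]), 'gripper_width': 1.0002422169130893}
side 53.18277408588539 320.0722060793983 203.5613883640532
[[-8.226e-01 -2.940e-01  4.867e-01 -4.950e-02]
 [-5.686e-01  4.250e-01 -7.043e-01  6.777e-01]
 [ 2.000e-04 -8.561e-01 -5.167e-01  6.613e-01]
 [ 0.000e+00  0.000e+00  0.000e+00  1.000e+00]]
top 54.61133764509997 317.1695712607881 197.8182602163441
[[ 0.0156 -0.9849  0.1722  0.3254]
 [-0.9999 -0.0151  0.0037 -0.0593]
 [-0.0011 -0.1722 -0.9851  1.0329]
 [ 0.      0.      0.      1.    ]]
wrist 69.88554884570658 320.94233752097256 202.05836659397602
[[-0.344   0.9004  0.2664  0.1416]
 [ 0.939   0.3291  0.1003 -0.6142]
 [ 0.0027  0.2847 -0.9586  0.3834]
 [ 0.      0.      0.      1.    ]]
```

View pics/side0.png

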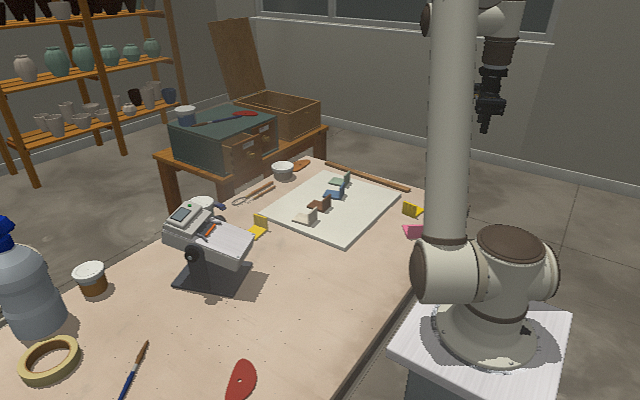

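View pics/top0.png

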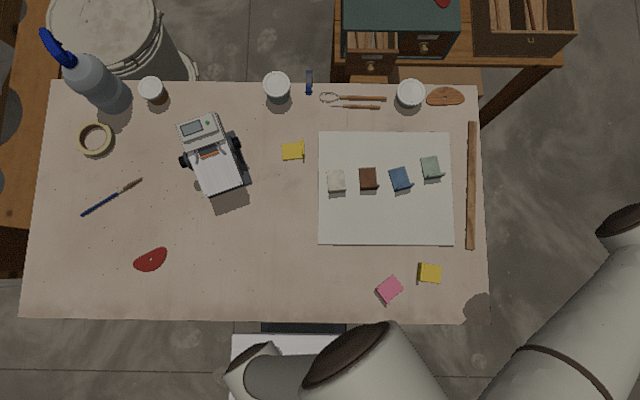

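View pics/wrist0.png

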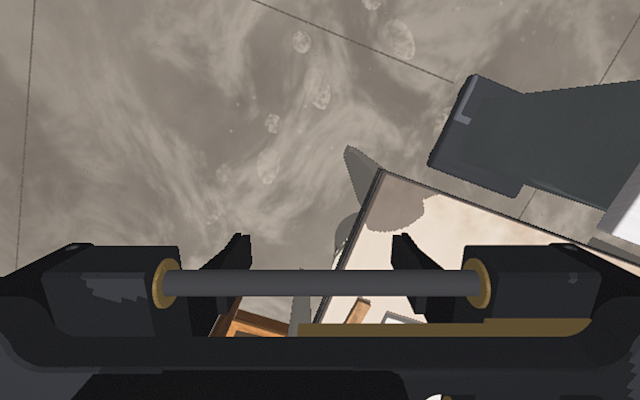

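The side view shows the tile row on the bat, with the green tile farthest from the reader (about 340,182) and the reader at about (210,240). In the top view green is at (431,168), blue (400,178), brown (368,178), cream (336,181), and the reader at (213,160). The look-alikes are yellow (292,151) and (430,273), and pink (390,289).

Run:
```python
import cv2,numpy as np
f=np.load("top0.npz")["frame"][:,:,::-1]; g=np.load("side0.npz")["frame"][:,:,::-1]
a=cv2.resize(f[140:205,315:455],None,fx=5.6,fy=5.6,interpolation=cv2.INTER_CUBIC)
cv2.imwrite("pics/c1.png",a)
cv2.imwrite("pics/c2.png",cv2.resize(f[100:220,160:260],None,fx=5,fy=5,interpolation=cv2.INTER_CUBIC))
cv2.imwrite("pics/c3.png",cv2.resize(g[160:300,150:360],None,fx=3.8,fy=3.8,interpolation=cv2.INTER_CUBIC))
```

```text
(no output)
```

View pics/c1.png

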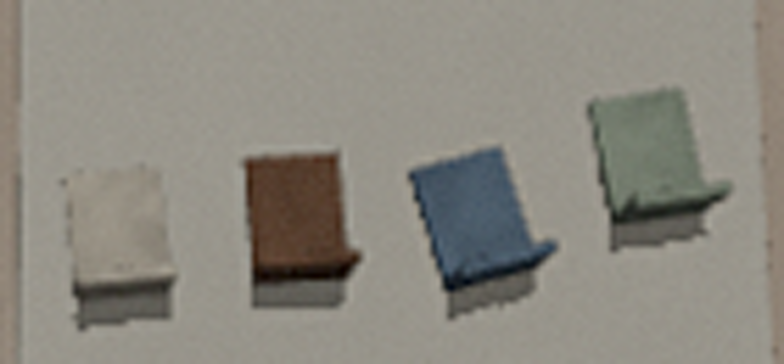

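View pics/c2.png

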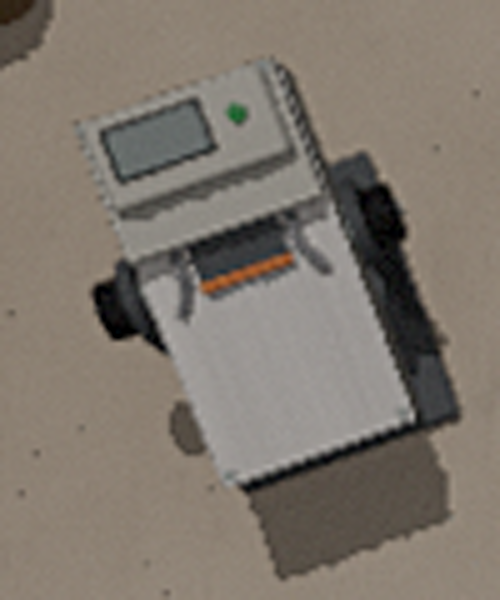

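View pics/c3.png

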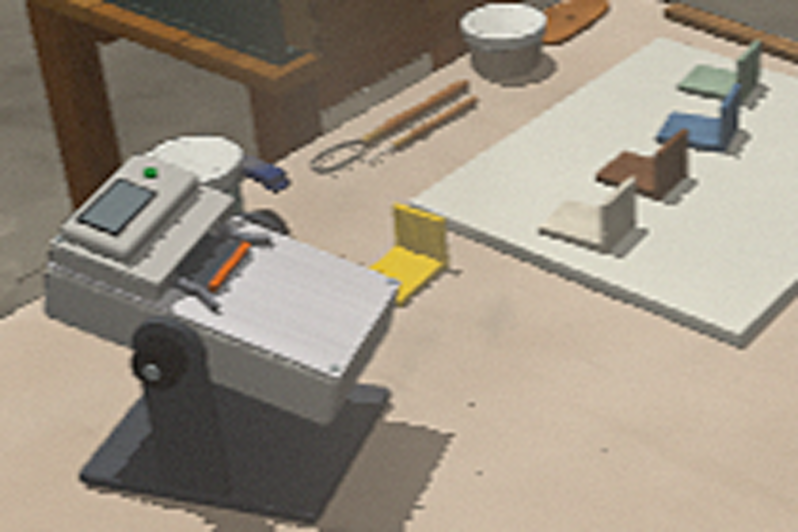

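The crops confirm it: the sage-green tile is the rightmost in the row, with its foot towards the robot at about (434,175) in the top image. The reader's orange shutter edge is near (209,154).

```bash
cat > h.py <<'E'
import numpy as np, cv2, json, os
from scipy.spatial.transform import Rotation as Ro
def cam(c):
    f=200/np.tan(np.radians(float(c["fov_y"]))/2)
    return f,float(c["cx"]),float(c["cy"]),np.array(c["world_from_camera"])
def ray(c,uv):
    f,cx,cy,T=cam(c)
    uv=np.atleast_2d(np.asarray(uv,float))
    d=np.c_[(uv[:,0]-cx)/f,(uv[:,1]-cy)/f,np.ones(len(uv))]@T[:3,:3].T
    return T[:3,3],d/np.linalg.norm(d,axis=1,keepdims=True)
def onz(c,uv,z):
    o,d=ray(c,uv); return o+d*((z-o[2])/d[:,2])[:,None]
def onplane(c,uv,p,n):
    o,d=ray(c,uv); return o+d*(((p-o)@n)/(d@n))[:,None]
def tri(pairs):
    A=np.zeros((3,3));b=np.zeros(3);L=[]
    for c,uv in pairs:
        o,d=ray(c,uv);d=d[0];M=np.eye(3)-np.outer(d,d);A+=M;b+=M@o;L.append((M,o))
    p=np.linalg.solve(A,b); return p,[float(np.linalg.norm(M@(p-o)))*1e3 for M,o in L]
def proj(c,P):
    f,cx,cy,T=cam(c); q=(np.atleast_2d(P)-T[:3,3])@T[:3,:3]
    return np.c_[f*q[:,0]/q[:,2]+cx,f*q[:,1]/q[:,2]+cy]
# commanded pose bookkeeping
def load():
    if not os.path.exists("cmd.json"):
        x=np.array([-.93917,-.34345,0]);x/=np.linalg.norm(x);z=np.array([0,0,-1.]);R=np.c_[x,np.cross(z,x),z]
        return np.array([.2150,-.5870,.2230]),R
    d=json.load(open("cmd.json"));return np.array(d["p"]),np.array(d["R"])
def applied(row):  # record the pose of the last row sent (6 numbers)
    p,R=load(); p=p+R@np.array(row[:3]); R=R@Ro.from_rotvec(row[3:]).as_matrix()
    json.dump(dict(p=p.tolist(),R=R.tolist()),open("cmd.json","w")); return p,R
def rel(p2,R2):
    p,R=load(); return np.round(np.r_[R.T@(p2-p),Ro.from_matrix(R.T@R2).as_rotvec()],4)
def snap(name,out):
    from station import capture
    c=capture(name); np.savez(out+".npz",**c); cv2.imwrite("pics/"+out+".png",c["frame"][:,:,::-1]); return c
E
python3 - <<'E'
from h import *
c=np.load("top0.npz")
def P(x,y):return (x/5.6+315,y/5.6+140)
print("plate far corners",onz(c,[P(588,100),P(683,90)],.02))
print("foot top ends",onz(c,[P(625,203),P(730,187)],.057))
def Q(x,y):return (x/5+160,y/5+100)
s=np.load("side0.npz")
def S(x,y):return (x/3.8+150,y/3.8+160)
# lower edge corners of stage, orange ends
for a,b in [(Q(232,480),S(333,370)),(Q(412,420),S(398,287)),(Q(203,288),S(213,288)),(Q(292,258),S(247,245))]:
    print(tri([(c,a),(s,b)]))
E
```

```text
plate far corners [[ 0.61629858 -0.33156274  0.02      ]
 [ 0.62199383 -0.37757042  0.02      ]]
foot top ends [[ 0.5568139  -0.33718617  0.057     ]
 [ 0.56513167 -0.38588152  0.057     ]]
(array([0.48854375, 0.21385897, 0.10842465]), [1.4881329741625635, 1.4881329741627767])
(array([0.51940208, 0.12801356, 0.10413306]), [0.1758076238686749, 0.17580762386863383])
(array([0.57477692, 0.22391878, 0.13763867]), [0.43473208285722387, 0.43473208285707593])
(array([0.59030883, 0.18224079, 0.13882516]), [0.01616000100459867, 0.016160001004456023])
```

Run:
```python
from h import *
p,R=load()
y=np.radians(-82);x=np.array([np.cos(y),np.sin(y),0]);z=np.array([0,0,-1.]);R2=np.c_[x,np.cross(z,x),z]
P2=np.array([.585,-.277,.2])
print(rel(P2,R2), rel((p+P2)/2,R@Ro.from_rotvec(Ro.from_matrix(R.T@R2).as_rotvec()/2).as_matrix()))
```

```text
[-0.454   0.1641  0.023   0.      0.     -1.3598] [-0.227   0.082   0.0115  0.      0.     -0.6799]
```

Call:
jog_arm(moves=[[-1, -0.03, 0.01, 0.001, 0, 0, -0.08], [-1, -0.06, 0.02, 0.002, 0, 0, -0.16], [-1, -0.09, 0.03, 0.004, 0, 0, -0.24], [-1, -0.12, 0.04, 0.006, 0, 0, -0.32], [-1, -0.15, 0.05, 0.008, 0, 0, -0.4], [-1, -0.18, 0.06, 0.009, 0, 0, -0.48], [-1, -0.2, 0.07, 0.01, 0, 0, -0.56], [-1, -0.22, 0.08, 0.011, 0, 0, -0.62], [-1, -0.227, 0.082, 0.012, 0, 0, -0.68], [-1, -0.227, 0.082, 0.012, 0, 0, -0.68]])

```text
time_s: 0.98
tcp_pos: [0.401, -0.4304, 0.21]
ee_rot: [[-0.511, -0.86, -0.001], [-0.86, 0.511, 0.001], [-0.0, 0.001, -1.0]]
wrist_force: [0.4, -0.0, 0.2]
gripper_width: 1.0
```

Run:
```python
from h import *
from station import sense
p,R=applied([-0.227,0.082,0.012,0,0,-0.68]); s=sense()
print(p,s["tcp_pos"],s["joints"],np.degrees(Ro.from_matrix(R.T@s["ee_rot"]).as_rotvec()))
y=np.radians(-82);x=np.array([np.cos(y),np.sin(y),0]);z=np.array([0,0,-1.]);R2=np.c_[x,np.cross(z,x),z]
print(rel(np.array([.585,-.277,.2]),R2))
```

```text
[ 0.40002886 -0.43202477  0.211     ] [ 0.40099553 -0.43043677  0.20999352] [-3.12768122e+01  1.90258283e+01 -5.95467484e+00 -2.16849510e-02
 -6.50718866e+01  5.62510127e-01] [-0.05223592 -0.0200658  -0.22819342]
[-0.2281 -0.0789  0.011   0.      0.     -0.6798]
```

Call:
jog_arm(moves=[[-1, -0.03, -0.01, 0.001, 0, 0, -0.08], [-1, -0.06, -0.02, 0.002, 0, 0, -0.16], [-1, -0.09, -0.03, 0.004, 0, 0, -0.24], [-1, -0.12, -0.04, 0.006, 0, 0, -0.32], [-1, -0.15, -0.05, 0.008, 0, 0, -0.4], [-1, -0.18, -0.06, 0.009, 0, 0, -0.48], [-1, -0.2, -0.07, 0.01, 0, 0, -0.56], [-1, -0.22, -0.077, 0.011, 0, 0, -0.62], [-1, -0.228, -0.079, 0.011, 0, 0, -0.68], [-1, -0.228, -0.079, 0.011, 0, 0, -0.68]])

```text
time_s: 1.82
tcp_pos: [0.5857, -0.2762, 0.1987]
ee_rot: [[0.141, -0.99, -0.001], [-0.99, -0.141, 0.0], [-0.0, 0.001, -1.0]]
wrist_force: [-0.8, 0.0, 0.2]
gripper_width: 1.0
```

Run:
```python
from h import *
from station import sense
p,R=applied([-0.228,-0.079,0.011,0,0,-0.68]); s=sense()
print(p,s["tcp_pos"],s["joints"],np.degrees(Ro.from_matrix(R.T@s["ee_rot"]).as_rotvec()))
c=snap("wrist","w1"); print(np.round(c["world_from_camera"],4))
```

```text
[ 0.58504309 -0.27712243  0.2       ] [ 0.5856577  -0.27621316  0.19870592] [-1.09659329e+01  2.51763988e+01  1.90486319e+00 -7.58392494e-03
 -6.67809491e+01  1.90524564e+01] [-0.04735091 -0.02368754 -0.07404458]
[[-0.99   -0.1347 -0.0423  0.5974]
 [-0.1411  0.9485  0.2835 -0.3545]
 [ 0.0019  0.2866 -0.9581  0.3605]
 [ 0.      0.      0.      1.    ]]
```

View pics/w1.png

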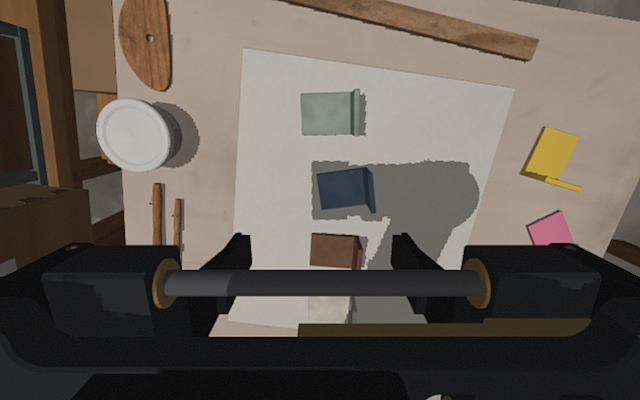

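The wrist view shows the green tile at about (330,113) with its foot on the right at x≈355. Blue is next to it at (345,188). I'll go lower and sideways for a second view.

Call:
jog_arm(moves=[[-1, 0, 0.01, 0.01, 0, 0, 0], [-1, 0, 0.02, 0.025, 0, 0, 0], [-1, 0, 0.03, 0.04, 0, 0, 0], [-1, 0, 0.04, 0.055, 0, 0, 0], [-1, 0, 0.05, 0.07, 0, 0, 0], [-1, 0, 0.06, 0.08, 0, 0, 0], [-1, 0, 0.06, 0.08, 0, 0, 0], [-1, 0, 0.06, 0.08, 0, 0, 0], [-1, 0, 0.06, 0.08, 0, 0, 0], [-1, 0, 0.06, 0.08, 0, 0, 0]])

```text
time_s: 2.7
tcp_pos: [0.5264, -0.2859, 0.1207]
ee_rot: [[0.139, -0.99, 0.002], [-0.99, -0.139, -0.001], [0.001, -0.002, -1.0]]
wrist_force: [-0.5, -0.9, 0.3]
gripper_width: 0.999
```

Run:
```python
from h import *
from station import sense
p,R=applied([0,0.06,0.08,0,0,0]); s=sense()
print(p,s["tcp_pos"],s["joints"],np.degrees(Ro.from_matrix(R.T@s["ee_rot"]).as_rotvec()))
c=snap("wrist","w2")
a=cv2.imread("pics/w1.png")[75:155,285:385];b=cv2.imread("pics/w2.png")
cv2.imwrite("pics/w1c.png",cv2.resize(a,None,fx=7,fy=7,interpolation=cv2.INTER_CUBIC))
g=proj(c,[[.59,-.357,.03]])[0].astype(int);print(g)
x0,y0=max(0,g[0]-60),max(0,g[1]-50);print(x0,y0)
cv2.imwrite("pics/w2c.png",cv2.resize(b[y0:y0+100,x0:x0+130],None,fx=6,fy=6,interpolation=cv2.INTER_CUBIC))
```

```text
[ 0.52562839 -0.28548266  0.12      ] [ 0.52641583 -0.28592324  0.12074726] [-1.30262822e+01  2.45550478e+01 -1.13332983e+01  2.60022258e-02
 -5.39632807e+01  2.09913524e+01] [0.13095883 0.07285157 0.02914558]
[258 116]
198 66
```

View pics/w1c.png

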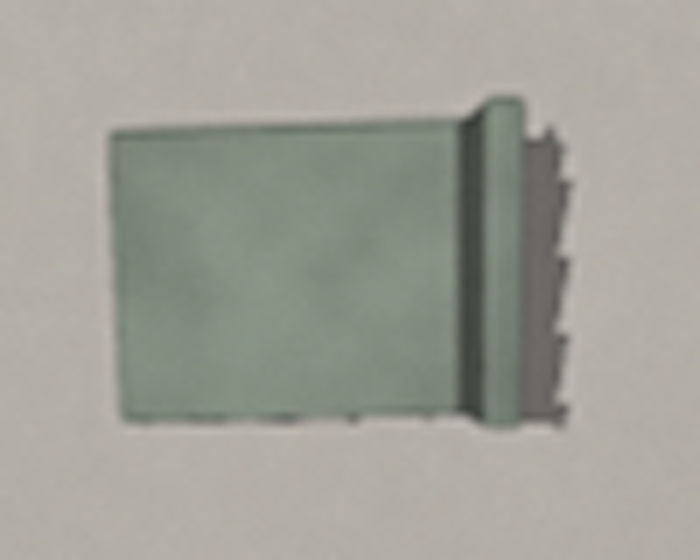

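View pics/w2c.png

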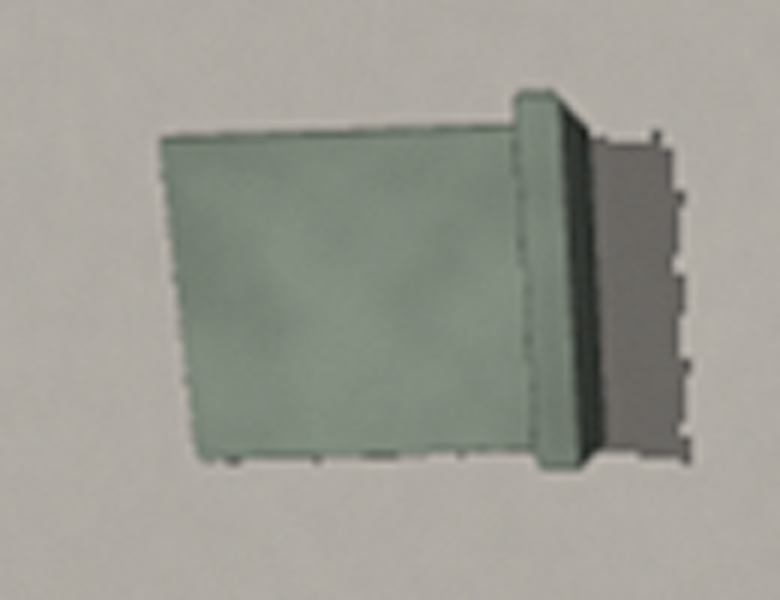

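Run:
```python
from h import *
a=np.load("w1.npz");b=np.load("w2.npz");t=np.load("top0.npz");s=np.load("side0.npz")
A=lambda x,y:((x+.5)/7-.5+285,(y+.5)/7-.5+75)
B=lambda x,y:((x+.5)/6-.5+198,(y+.5)/6-.5+66)
prs=[((485,100),(515,93)),((523,100),(557,93)),((520,425),(580,468)),((487,425),(543,468)),((112,133),(162,137)),((123,415),(203,457))]
P=[]
for u,v in prs:
    q,r=tri([(a,A(*u)),(b,B(*v))]);P.append(q);print(np.round(q,4),np.round(r,2))
P=np.array(P)
for i,c,F in((0,a,A),(1,b,B)):
    q=onz(c,[F(*p[i]) for p in prs[:4]],.057);l=onz(c,[F(*p[i]) for p in prs[4:]],.02)
    d=l.mean(0)-q.mean(0)
    print("foot c",q.mean(0),"lead c",l.mean(0),"dist",np.linalg.norm(d[:2]),"yaw",np.degrees(np.arctan2(d[1],d[0])),
     "widths",np.linalg.norm(q[1]-q[2]),np.linalg.norm(l[0]-l[1]),
     "yaw foot", [np.degrees(np.arctan2(*( (q[i]-q[j])[[1,0]])))+90 for i,j in((1,2),(0,3))],"lead yaw",np.degrees(np.arctan2(*((l[0]-l[1])[[1,0]])))+90)
```

```text
[ 0.5684 -0.385   0.0576] [0.01 0.01]
[ 0.5632 -0.3856  0.0587] [0.03 0.03]
[ 0.5555 -0.3416  0.0577] [0.04 0.04]
[ 0.5602 -0.3409  0.0572] [0.04 0.04]
[ 0.6227 -0.3756  0.0203] [0.06 0.06]
[ 0.6157 -0.3317  0.0172] [0.51 0.51]
foot c [ 0.56172013 -0.36336593  0.057     ] lead c [ 0.61918014 -0.35397     0.02      ] dist 0.058223156096302534 yaw 9.2868838349435 widths 0.044860274520797015 0.04377835283327517 yaw foot [np.float64(9.746682460860498), np.float64(10.37901573637457)] lead yaw 9.328772479023456
foot c [ 0.56188698 -0.36329691  0.057     ] lead c [ 0.61877084 -0.35361537  0.02      ] dist 0.057701869892634046 yaw 9.659095514246825 widths 0.04494873201276206 0.04488984565723265 yaw foot [np.float64(10.059737434751497), np.float64(10.484142964044935)] lead yaw 10.379904043291035
```

Run:
```python
from h import *
y=np.radians(-80.4);x=np.array([np.cos(y),np.sin(y),0]);z=np.array([0,0,-1.]);R2=np.c_[x,np.cross(z,x),z]
print(rel(np.array([.5618,-.3633,.12]),R2),rel(np.array([.5618,-.3633,.025]),R2))
```

```text
[ 0.0821 -0.025  -0.      0.      0.     -0.0278] [ 0.0821 -0.025   0.095   0.      0.     -0.0278]
```

Call:
jog_arm(moves=[[-1, 0.02, -0.006, 0, 0, 0, -0.01], [-1, 0.045, -0.013, 0, 0, 0, -0.02], [-1, 0.07, -0.022, 0, 0, 0, -0.028], [-1, 0.082, -0.025, 0, 0, 0, -0.028], [-1, 0.082, -0.025, 0.02, 0, 0, -0.028], [-1, 0.082, -0.025, 0.04, 0, 0, -0.028], [-1, 0.082, -0.025, 0.05, 0, 0, -0.028], [-1, 0.082, -0.025, 0.055, 0, 0, -0.028], [-1, 0.082, -0.025, 0.055, 0, 0, -0.028], [-1, 0.082, -0.025, 0.055, 0, 0, -0.028]])

```text
time_s: 3.58
tcp_pos: [0.5623, -0.3631, 0.0654]
ee_rot: [[0.168, -0.986, 0.001], [-0.986, -0.168, -0.001], [0.001, -0.001, -1.0]]
wrist_force: [0.1, -0.9, 0.3]
gripper_width: 1.0
```

Run:
```python
from h import *
from station import sense
p,R=applied([0.082,-0.025,0.055,0,0,-0.028]); s=sense()
print(p,s["tcp_pos"],np.degrees(Ro.from_matrix(R.T@s["ee_rot"]).as_rotvec()))
snap("wrist","w3"); c=snap("side","s3")
g=proj(c,[[.56,-.36,.06]])[0].astype(int)
cv2.imwrite("pics/s3c.png",cv2.resize(c["frame"][g[1]-60:g[1]+60,g[0]-80:g[0]+80,::-1],None,fx=5,fy=5,interpolation=cv2.INTER_CUBIC))
```

```text
[ 0.56181015 -0.36319932  0.065     ] [ 0.56225455 -0.36314617  0.06535081] [ 0.0464258   0.05800235 -0.05473642]
```

View pics/w3.png

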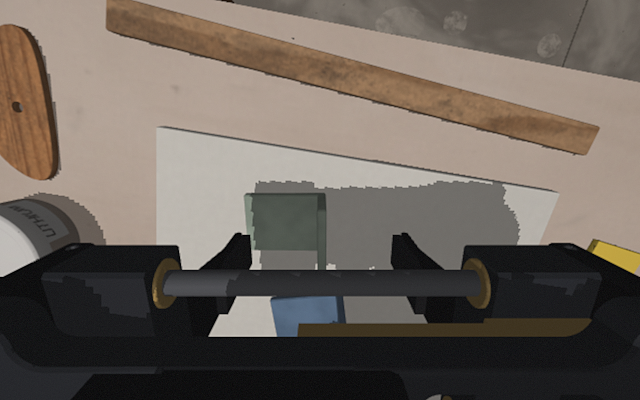

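View pics/s3c.png

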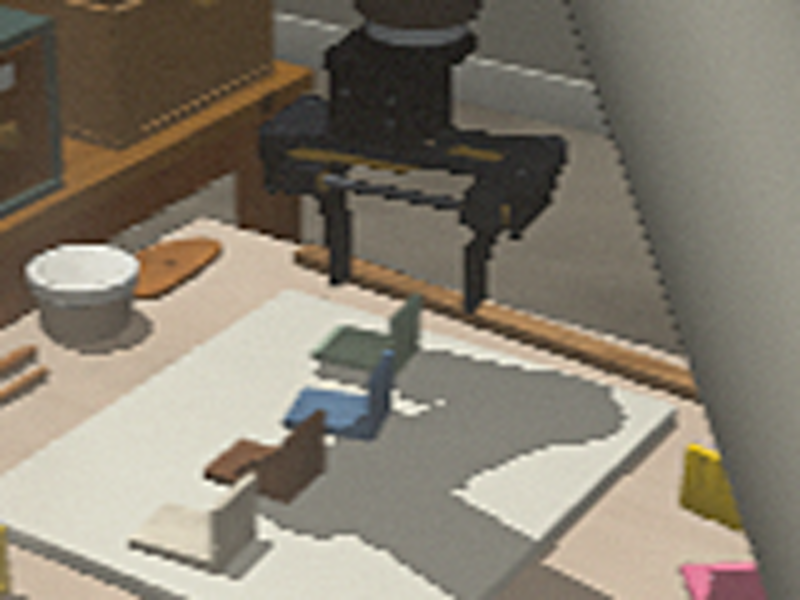

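In the wrist view the foot's top is at column ≈322, centred between the fingers (250 and 392), so I'll descend 40 mm.

Call:
jog_arm(moves=[[-1, 0, 0, 0.01, 0, 0, 0], [-1, 0, 0, 0.02, 0, 0, 0], [-1, 0, 0, 0.03, 0, 0, 0], [-1, 0, 0, 0.037, 0, 0, 0], [-1, 0, 0, 0.04, 0, 0, 0], [-1, 0, 0, 0.04, 0, 0, 0], [-1, 0, 0, 0.04, 0, 0, 0], [-1, 0, 0, 0.04, 0, 0, 0], [-1, 0, 0, 0.04, 0, 0, 0], [-1, 0, 0, 0.04, 0, 0, 0]])

```text
time_s: 4.52
tcp_pos: [0.5619, -0.3632, 0.0251]
ee_rot: [[0.167, -0.986, 0.001], [-0.986, -0.167, -0.0], [0.001, -0.001, -1.0]]
wrist_force: [0.4, 0.2, -0.2]
gripper_width: 1.0
```

Run:
```python
from h import *
from station import sense
p,R=applied([0,0,0.04,0,0,0]); s=sense()
print(p,s["tcp_pos"],s["wrist_force"],np.degrees(Ro.from_matrix(R.T@s["ee_rot"]).as_rotvec()))
```

```text
[ 0.56181015 -0.36319932  0.025     ] [ 0.56188219 -0.36317102  0.0251135 ] [ 0.39590922  0.19715743 -0.20408262] [ 0.04969434  0.03199765 -0.01420063]
```

Call:
jog_arm(moves=[[0, 0, 0, 0, 0, 0, 0], [0.5, 0, 0, 0, 0, 0, 0], [0.8, 0, 0, 0, 0, 0, 0], [1, 0, 0, 0, 0, 0, 0], [1, 0, 0, 0, 0, 0, 0], [1, 0, 0, 0, 0, 0, 0], [1, 0, 0, 0, 0, 0, 0], [1, 0, 0, 0, 0, 0, 0], [1, 0, 0, 0, 0, 0, 0], [1, 0, 0, 0, 0, 0, 0]])

```text
time_s: 5.35
tcp_pos: [0.5615, -0.363, 0.0245]
ee_rot: [[0.167, -0.986, -0.0], [-0.986, -0.167, 0.0], [-0.0, 0.0, -1.0]]
wrist_force: [0.8, -0.1, -0.1]
gripper_width: 0.325
```

Call:
jog_arm(moves=[[1, 0, 0, 0, 0, 0, 0], [1, 0, 0, 0, 0, 0, 0], [1, 0, 0, 0, 0, 0, 0], [1, 0, 0, 0, 0, 0, 0], [1, 0, 0, 0, 0, 0, 0], [1, 0, 0, 0, 0, 0, 0], [1, 0, 0, 0, 0, 0, 0], [1, 0, 0, 0, 0, 0, 0], [1, 0, 0, 0, 0, 0, 0], [1, 0, 0, 0, 0, 0, 0]])

```text
time_s: 6.18
tcp_pos: [0.5616, -0.363, 0.0246]
ee_rot: [[0.167, -0.986, 0.0], [-0.986, -0.167, 0.0], [0.0, -0.0, -1.0]]
wrist_force: [0.1, -0.0, 0.6]
gripper_width: 0.067
```

Call:
jog_arm(moves=[[1, 0, 0, -0.01, 0, 0, 0], [1, 0, 0, -0.025, 0, 0, 0], [1, 0, 0, -0.05, 0, 0, 0], [1, 0, 0, -0.08, 0, 0, 0], [1, 0, 0, -0.11, 0, 0, 0], [1, 0, 0, -0.14, 0, 0, 0], [1, 0, 0, -0.17, 0, 0, 0], [1, 0, 0, -0.2, 0, 0, 0], [1, 0, 0, -0.2, 0, 0, 0], [1, 0, 0, -0.2, 0, 0, 0]])

```text
time_s: 7.02
tcp_pos: [0.5624, -0.3634, 0.2279]
ee_rot: [[0.167, -0.986, 0.005], [-0.986, -0.167, -0.002], [0.003, -0.005, -1.0]]
wrist_force: [-0.8, 0.6, -1.3]
gripper_width: 0.067
```

Run:
```python
from h import *
from station import sense
p,R=applied([0,0,-0.2,0,0,0]); s=sense()
print(p,s["tcp_pos"],s["wrist_force"],s["gripper_width"],np.degrees(Ro.from_matrix(R.T@s["ee_rot"]).as_rotvec()))
snap("wrist","w4"); c=snap("side","s4")
g=proj(c,[[.56,-.36,.21]])[0].astype(int)
cv2.imwrite("pics/s4c.png",cv2.resize(c["frame"][max(0,g[1]-50):g[1]+50,g[0]-70:g[0]+70,::-1],None,fx=5,fy=5,interpolation=cv2.INTER_CUBIC))
```

```text
[ 0.56181015 -0.36319932  0.225     ] [ 0.56235954 -0.36336046  0.22793213] [-0.84694904  0.57377678 -1.26494968] 0.06731972205651103 [ 0.29033453  0.16365217 -0.01245842]
```

View pics/w4.png

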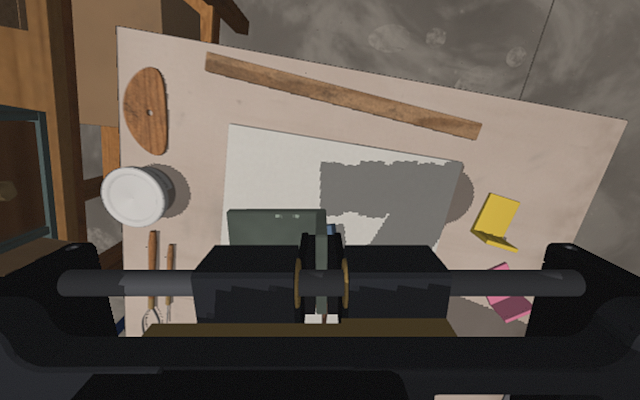

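View pics/s4c.png

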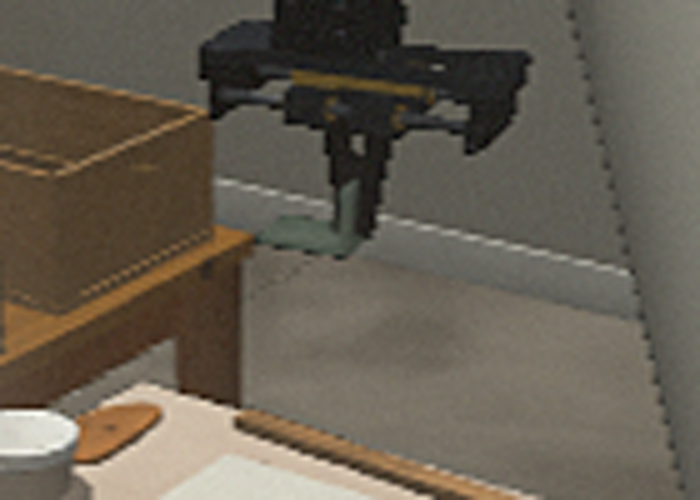

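The tile is gripped (opening 5.8 mm) and level. Next I'll carry it over to look at the reader from above.

Run:
```python
from h import *
y=np.radians(-70);x=np.array([np.cos(y),np.sin(y),0]);z=np.array([0,0,-1.]);R2=np.c_[x,np.cross(z,x),z]
print(rel(np.array([.545,.275,.28]),R2))
c=np.load("top0.npz");s=np.load("side0.npz")
def Q(x,y):return (x/5+160,y/5+100)
def S(x,y):return (x/3.8+150,y/3.8+160)
for a,b in [(Q(237,113),S(150,172)),(Q(80,122),S(48,250)),(Q(265,62),S(130,155))]:
    print(tri([(c,a),(s,b)]))
```

```text
[-0.632  -0.09   -0.055   0.      0.     -0.1813]
(array([0.64705831, 0.20056886, 0.18068752]), [0.10063145991771828, 0.10063145991752159])
(array([0.64640367, 0.27794837, 0.16711712]), [0.16122055355514173, 0.16122055355522943])
(array([0.67485425, 0.19127168, 0.17802889]), [1.9906761697902833, 1.9906761697902555])
```

Call:
jog_arm(moves=[[1, -0.015, -0.002, -0.01, 0, 0, 0], [1, -0.045, -0.006, -0.025, 0, 0, -0.02], [1, -0.08, -0.011, -0.04, 0, 0, -0.04], [1, -0.115, -0.016, -0.055, 0, 0, -0.06], [1, -0.15, -0.021, -0.055, 0, 0, -0.08], [1, -0.185, -0.026, -0.055, 0, 0, -0.1], [1, -0.22, -0.031, -0.055, 0, 0, -0.12], [1, -0.255, -0.036, -0.055, 0, 0, -0.14], [1, -0.29, -0.041, -0.055, 0, 0, -0.16], [1, -0.32, -0.045, -0.055, 0, 0, -0.18]])

```text
time_s: 7.95
tcp_pos: [0.5512, -0.0375, 0.2787]
ee_rot: [[0.343, -0.939, -0.002], [-0.939, -0.343, -0.0], [-0.001, 0.002, -1.0]]
wrist_force: [0.4, -0.9, -1.0]
gripper_width: 0.063
```

Run:
```python
from h import *
from station import sense
p,R=applied([-0.32,-0.045,-0.055,0,0,-0.18]); s=sense()
print(p,s["tcp_pos"],s["wrist_force"],s["gripper_width"],np.degrees(Ro.from_matrix(R.T@s["ee_rot"]).as_rotvec()))
y=np.radians(-70);x=np.array([np.cos(y),np.sin(y),0]);z=np.array([0,0,-1.]);R2=np.c_[x,np.cross(z,x),z]
print(rel(np.array([.545,.275,.28]),R2))
```

```text
[ 0.55273635 -0.04017817  0.28      ] [ 0.5512153  -0.03751047  0.27874363] [ 0.42871328 -0.85093766 -0.95210366] 0.0633418274761734 [-0.12351757 -0.03766326 -0.1315816 ]
[-0.2989 -0.1001 -0.      0.      0.     -0.0013]
```

Call:
jog_arm(moves=[[1, -0.035, -0.012, 0, 0, 0, 0], [1, -0.07, -0.024, 0, 0, 0, 0], [1, -0.105, -0.036, 0, 0, 0, 0], [1, -0.14, -0.048, 0, 0, 0, 0], [1, -0.175, -0.06, 0, 0, 0, 0], [1, -0.21, -0.072, 0, 0, 0, 0], [1, -0.245, -0.083, 0, 0, 0, 0], [1, -0.275, -0.093, 0, 0, 0, 0], [1, -0.295, -0.099, 0, 0, 0, 0], [1, -0.299, -0.1, 0, 0, 0, 0]])

```text
time_s: 8.78
tcp_pos: [0.5431, 0.2787, 0.2778]
ee_rot: [[0.345, -0.939, -0.002], [-0.939, -0.345, -0.001], [0.0, 0.003, -1.0]]
wrist_force: [0.4, -0.6, -0.5]
gripper_width: 0.066
```

Run:
```python
from h import *
from station import sense
p,R=applied([-0.299,-0.1,0,0,0,0]); s=sense()
print(p,s["tcp_pos"],s["joints"],np.degrees(Ro.from_matrix(R.T@s["ee_rot"]).as_rotvec()))
snap("wrist","w5")
```

```text
[0.54484311 0.27500225 0.28      ] [0.54311226 0.27869671 0.27775956] [ 4.23210954e+01  1.89073475e+01  3.69227575e+00 -3.76411344e-02
 -7.49394384e+01 -2.21396402e+01] [-0.15675638  0.02492168 -0.24461747]
```

View pics/w5.png

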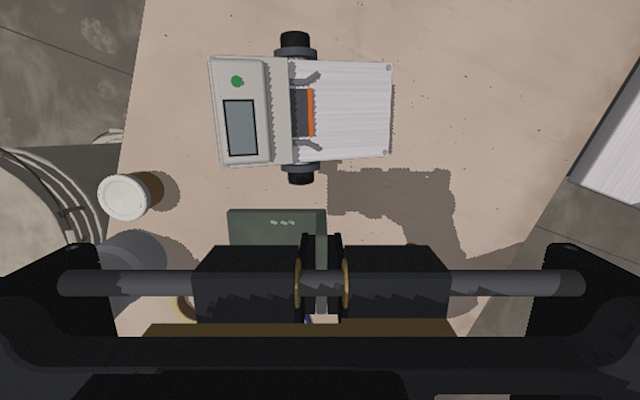

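The wrist view shows the stage face at columns 315–392 and rows 62–158, with the orange edge at column ≈311 and the guides at its ends. Next is a second view shifted 100 mm.

Call:
jog_arm(moves=[[1, 0, 0.02, 0, 0, 0, 0], [1, 0, 0.045, 0, 0, 0, 0], [1, 0, 0.07, 0, 0, 0, 0], [1, 0, 0.09, 0, 0, 0, 0], [1, 0, 0.1, 0, 0, 0, 0], [1, 0, 0.1, 0, 0, 0, 0], [1, 0, 0.1, 0, 0, 0, 0], [1, 0, 0.1, 0, 0, 0, 0], [1, 0, 0.1, 0, 0, 0, 0], [1, 0, 0.1, 0, 0, 0, 0]])

```text
time_s: 9.67
tcp_pos: [0.4511, 0.2413, 0.2791]
ee_rot: [[0.341, -0.94, -0.0], [-0.94, -0.341, -0.001], [0.0, 0.001, -1.0]]
wrist_force: [-0.6, 0.0, -0.9]
gripper_width: 0.067
```

Run:
```python
from h import *
from station import sense
p,R=applied([0,.1,0,0,0,0]); s=sense()
print(p,s["tcp_pos"],s["wrist_force"],np.degrees(Ro.from_matrix(R.T@s["ee_rot"]).as_rotvec()))
c=snap("wrist","w6")
a=cv2.imread("pics/w5.png")[25:195,200:410];b=cv2.imread("pics/w6.png")
cv2.imwrite("pics/w5c.png",cv2.resize(a,None,fx=3.5,fy=3.5,interpolation=cv2.INTER_CUBIC))
g=proj(c,[[.57,.2,.13]])[0].astype(int);print(g);x0=max(0,g[0]-100);y0=max(0,g[1]-85);print(x0,y0)
cv2.imwrite("pics/w6c.png",cv2.resize(b[y0:y0+170,x0:x0+210],None,fx=3.5,fy=3.5,interpolation=cv2.INTER_CUBIC))
```

```text
[0.45083035 0.24091998 0.28      ] [0.45111964 0.24126077 0.2790588 ] [-0.57233332  0.02468475 -0.90116428] [-0.03826396  0.02367599  0.01740871]
[226 116]
126 31
```

View pics/w5c.png

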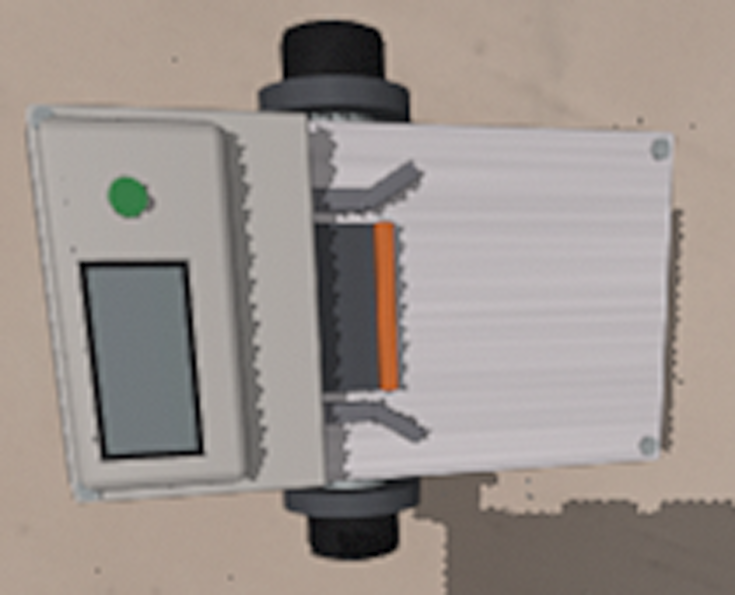

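View pics/w6c.png

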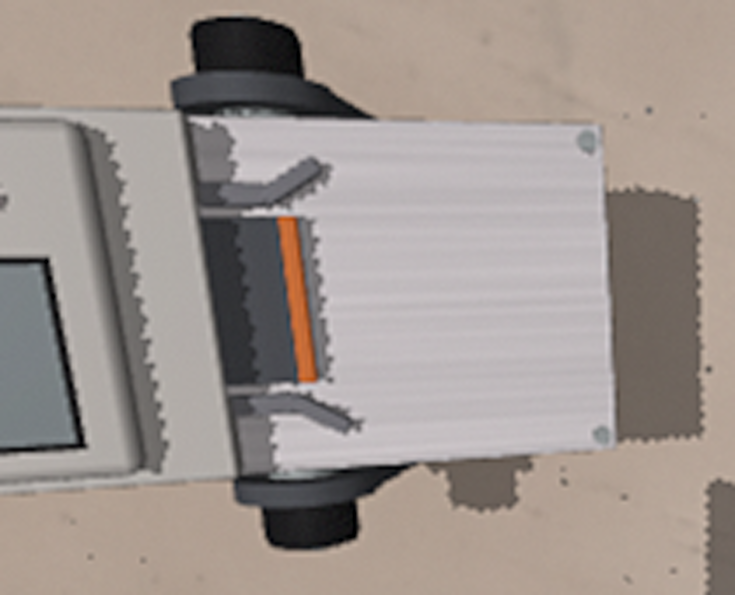

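```bash
cat > stage.py <<'E'
from h import *
a=np.load("w5.npz");b=np.load("w6.npz")
A=lambda x,y:((x+.5)/3.5-.5+200,(y+.5)/3.5-.5+25)
B=lambda x,y:((x+.5)/3.5-.5+126,(y+.5)/3.5-.5+31)
pts={ 'cornR':((674,134),(602,125),(-110,-49,0)),'cornL':((659,458),(614,447),(-110,49,0)),
'scrR':((660,149),(588,140),None),'scrL':((648,446),(601,436),None),
'orR':((394,223),(298,218),(-20,-23,6.5)),'orL':((398,388),(317,381),(-20,23,6.5)),
'guR':((416,164),(320,164),None),'guL':((425,436),(354,426),None),
'lipR':((308,118),(184,112),(4,-49,15.5)),'lipL':((326,485),(238,478),(4,49,15.5))}
W={}
for k,(u,v,m) in pts.items():
    q,r=tri([(a,A(*u)),(b,B(*v))]);W[k]=q;print(k,np.round(q*1e3,1),np.round(r,2))
keys=[k for k in pts if pts[k][2]]
M=np.array([pts[k][2] for k in keys])/1e3;Q=np.array([W[k] for k in keys])
mc,qc=M.mean(0),Q.mean(0)
rot,_=Ro.align_vectors(Q-qc,M-mc);Rs=rot.as_matrix();ts=qc-Rs@mc
if __name__=="__main__":
    print("resid mm\n",np.round(((Q-ts)@Rs-M)*1e3,1),keys)
    for k in W: print(k,"in stage",np.round((W[k]-ts)@Rs*1e3,1))
    print(ts,Rs)
    print("slope",np.degrees(np.arcsin(Rs[2,0])),"roll",np.degrees(np.arcsin(Rs[2,1])),"yaw",np.degrees(np.arctan2(Rs[1,0],Rs[0,0])),"n",Rs[:,2])
    for n,pos in(("top0",1),("side0",1)):
        c=np.load(n+".npz");print(n,np.round(proj(c,[W[k] for k in keys]),1).tolist())
E
python3 stage.py
```

```text
cornR [518.5 127.5 109.8] [0.16 0.16]
cornL [483.8 217.7 112.2] [0.03 0.03]
scrR [521.  133.1 111.3] [0.16 0.16]
scrL [489.  215.5 113.3] [0.1 0.1]
orR [587.2 182.7 141.4] [0.12 0.12]
orL [571.  224.3 142.4] [0.11 0.11]
guR [586.6 166.4 137.1] [0.71 0.71]
guL [558.8 234.7 137.3] [0.2 0.2]
lipR [615.9 167.2 155.3] [0.31 0.31]
lipL [581.1 255.6 157. ] [0.13 0.13]
resid mm
 [[-0.   0.3 -0.2]
 [ 1.3 -1.1  0.1]
 [-0.5  0.6  0.5]
 [-0.1 -0.7  0.5]
 [-0.5  1.9 -0.4]
 [-0.1 -1.1 -0.5]] ['cornR', 'cornL', 'orR', 'orL', 'lipR', 'lipL']
cornR in stage [-110.   -48.7   -0.2]
cornL in stage [-1.087e+02  4.790e+01  1.000e-01]
scrR in stage [-1.055e+02 -4.450e+01 -1.000e-01]
scrL in stage [-104.6   44.     0.2]
orR in stage [-20.5 -22.4   7. ]
orL in stage [-20.1  22.3   7. ]
guR in stage [-27.9 -37.3   4.8]
guL in stage [-28.7  36.4   3.8]
lipR in stage [  3.5 -47.1  15.1]
lipL in stage [ 3.9 47.9 15. ]
[0.59900469 0.21145295 0.14069597] [[ 0.89612804 -0.36992766 -0.24516947]
 [ 0.35166167  0.92888793 -0.116195  ]
 [ 0.2707187   0.01790889  0.9624919 ]]
slope 15.707038293948033 roll 1.0261586702954417 yaw 21.42620738155817 n [-0.24516947 -0.116195    0.9624919 ]
top0 [[242.1, 183.8], [203.9, 197.1], [217.9, 152.5], [199.9, 158.7], [223.6, 139.2], [184.9, 152.7]]
side0 [[255.0, 233.6], [238.4, 257.9], [215.7, 224.1], [206.6, 234.6], [211.3, 212.3], [191.3, 234.5]]
```

```bash
cat > tgt.py <<'E'
from stage import *
def frame(slope=15.7,yaw=21.4,roll=0.):
    return Ro.from_euler('ZYX',[yaw,-slope,roll],degrees=True).as_matrix()
def target(X,h,F=None,dy=0):
    F=frame() if F is None else F
    R2=np.c_[-F[:,1],-F[:,0],-F[:,2]]
    # anchor the position on the fitted frame
    p=ts+F@np.array([X-.041,dy,.0116+h]); return p,R2
E
python3 - <<'E'
from tgt import *
print(frame(),Rs)
p,R2=target(-.06,.05);print(p,rel(p,R2))
print(rel(*target(-.06,.006)))
E
```

```text
cornR [518.5 127.5 109.8] [0.16 0.16]
cornL [483.8 217.7 112.2] [0.03 0.03]
scrR [521.  133.1 111.3] [0.16 0.16]
scrL [489.  215.5 113.3] [0.1 0.1]
orR [587.2 182.7 141.4] [0.12 0.12]
orL [571.  224.3 142.4] [0.11 0.11]
guR [586.6 166.4 137.1] [0.71 0.71]
guL [558.8 234.7 137.3] [0.2 0.2]
lipR [615.9 167.2 155.3] [0.31 0.31]
lipL [581.1 255.6 157. ] [0.13 0.13]
[[ 8.96319749e-01 -3.64876784e-01 -2.51944119e-01]
 [ 3.51263869e-01  9.31055816e-01 -9.87358206e-02]
 [ 2.70600446e-01  6.93889390e-18  9.62691746e-01]] [[ 0.89612804 -0.36992766 -0.24516947]
 [ 0.35166167  0.92888793 -0.116195  ]
 [ 0.2707187   0.01790889  0.9624919 ]]
[0.49295663 0.16989318 0.17266713] [ 0.0811 -0.0154  0.1073  0.274  -0.0035 -0.0255]
[ 0.0808 -0.0273  0.1497  0.274  -0.0035 -0.0255]
```

Call:
jog_arm(moves=[[1, 0.015, -0.003, 0.005, 0.05, 0, -0.005], [1, 0.035, -0.006, 0.015, 0.11, 0, -0.01], [1, 0.055, -0.01, 0.03, 0.17, -0.002, -0.015], [1, 0.075, -0.014, 0.05, 0.23, -0.003, -0.02], [1, 0.081, -0.015, 0.07, 0.274, -0.0035, -0.0255], [1, 0.081, -0.015, 0.09, 0.274, -0.0035, -0.0255], [1, 0.081, -0.015, 0.102, 0.274, -0.0035, -0.0255], [1, 0.081, -0.015, 0.107, 0.274, -0.0035, -0.0255], [1, 0.081, -0.015, 0.107, 0.274, -0.0035, -0.0255], [1, 0.081, -0.015, 0.107, 0.274, -0.0035, -0.0255]])

```text
time_s: 10.55
tcp_pos: [0.4929, 0.1705, 0.173]
ee_rot: [[0.365, -0.896, 0.253], [-0.931, -0.352, 0.099], [0.0, -0.271, -0.963]]
wrist_force: [-0.0, -0.2, -0.0]
gripper_width: 0.066
```

```bash
python3 - <<'E' | tail -8
from tgt import *
from station import sense
p,R=applied([0.081,-0.015,0.107,0.274,-0.0035,-0.0255]); s=sense()
print(p,s["tcp_pos"],s["wrist_force"],np.degrees(Ro.from_matrix(R.T@s["ee_rot"]).as_rotvec()))
print(rel(*target(-.06,.006)))
snap("wrist","w7");c=snap("side","s7");cv2.imwrite("pics/s7c.png",cv2.resize(c["frame"][150:300,130:330,::-1],None,fx=4,fy=4,interpolation=cv2.INTER_CUBIC))
E
```

```text
orR [587.2 182.7 141.4] [0.12 0.12]
orL [571.  224.3 142.4] [0.11 0.11]
guR [586.6 166.4 137.1] [0.71 0.71]
guL [558.8 234.7 137.3] [0.2 0.2]
lipR [615.9 167.2 155.3] [0.31 0.31]
lipL [581.1 255.6 157. ] [0.13 0.13]
[0.49253891 0.16988199 0.173     ] [0.4928869  0.17051539 0.17302022] [-0.03550471 -0.16301343 -0.00674285] [ 0.03932587  0.0019978  -0.03450179]
[ 0.0001 -0.0003  0.0444  0.     -0.     -0.    ]
```

View pics/w7.png

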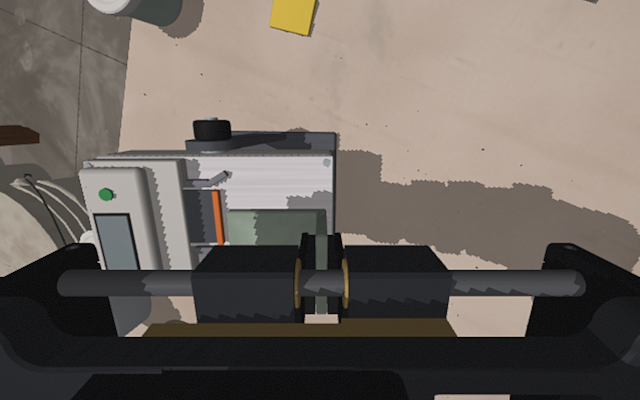

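View pics/s7c.png

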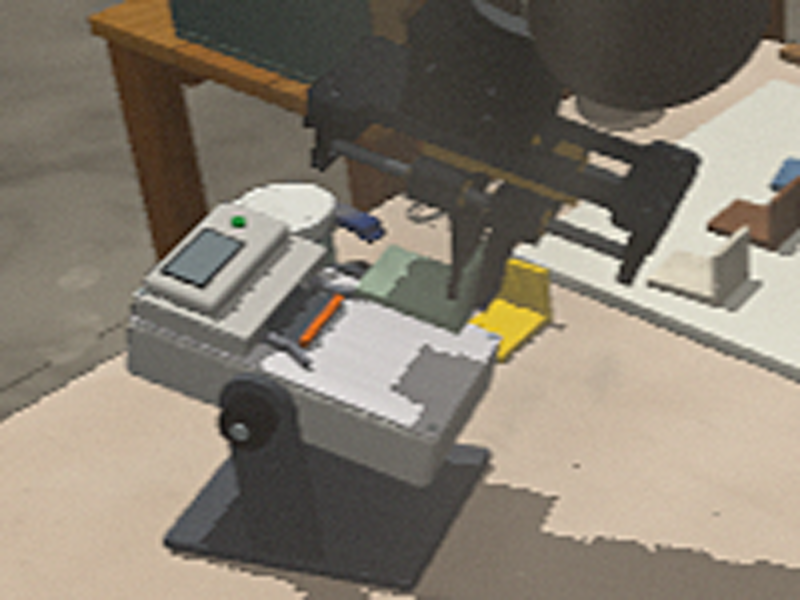

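The tile is square above the face and parallel to the slope. Lowering to about 6 mm.

Call:
jog_arm(moves=[[1, 0, 0, 0.01, 0, 0, 0], [1, 0, 0, 0.02, 0, 0, 0], [1, 0, 0, 0.03, 0, 0, 0], [1, 0, 0, 0.038, 0, 0, 0], [1, 0, 0, 0.042, 0, 0, 0], [1, 0, 0, 0.044, 0, 0, 0], [1, 0, 0, 0.044, 0, 0, 0], [1, 0, 0, 0.044, 0, 0, 0], [1, 0, 0, 0.044, 0, 0, 0], [1, 0, 0, 0.044, 0, 0, 0]])

```text
time_s: 11.48
tcp_pos: [0.5035, 0.1746, 0.1307]
ee_rot: [[0.365, -0.896, 0.253], [-0.931, -0.351, 0.099], [-0.0, -0.272, -0.962]]
wrist_force: [0.3, -0.4, -0.8]
gripper_width: 0.066
```

```bash
python3 - <<'E' | tail -4
from tgt import *
from station import sense
p,R=applied([0,0,.044,0,0,0]); s=sense()
print(p,s["tcp_pos"],s["wrist_force"],s["moment"],np.degrees(Ro.from_matrix(R.T@s["ee_rot"]).as_rotvec()))
c=snap("wrist","w8");cv2.imwrite("pics/w8c.png",cv2.resize(c["frame"][120:270,160:360,::-1],None,fx=4,fy=4,interpolation=cv2.INTER_CUBIC))
c=snap("side","s8");cv2.imwrite("pics/s8c.png",cv2.resize(c["frame"][190:290,170:300,::-1],None,fx=6,fy=6,interpolation=cv2.INTER_CUBIC))
E
```

```text
guL [558.8 234.7 137.3] [0.2 0.2]
lipR [615.9 167.2 155.3] [0.31 0.31]
lipL [581.1 255.6 157. ] [0.13 0.13]
[0.50362484 0.17422517 0.13064154] [0.50345514 0.17456644 0.13074363] [ 0.34217648 -0.39659057 -0.77570698] [-0.2539331   0.67396089 -0.00349276] [ 0.06055186 -0.02220532 -0.01223974]
```

View pics/w8c.png

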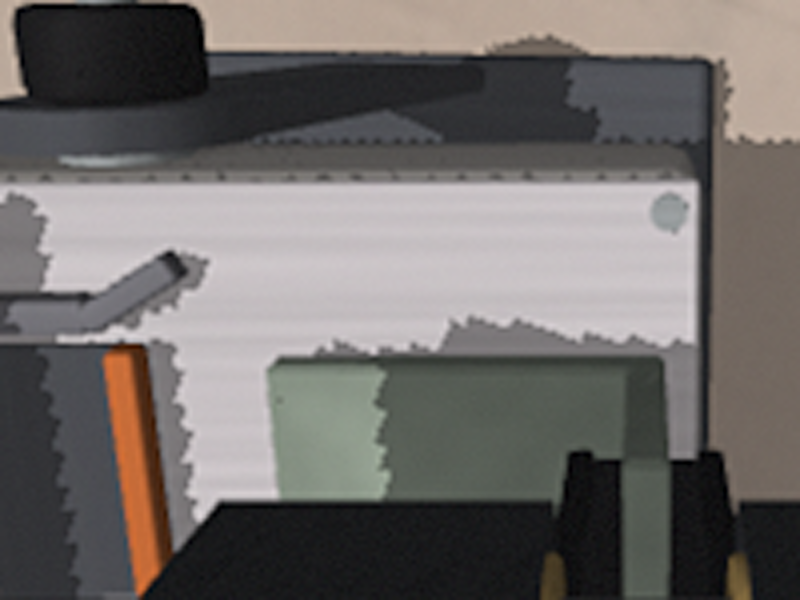

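View pics/s8c.png

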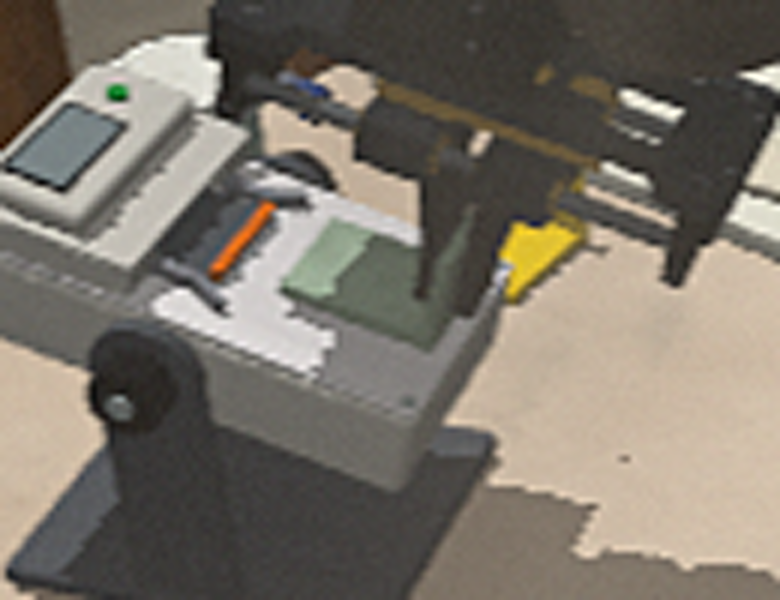

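The tile hovers just above the face, clear of the guides and short of the shutter. Now I'll lower it slowly to contact.

Call:
jog_arm(moves=[[1, 0, 0, 0.001, 0, 0, 0], [1, 0, 0, 0.002, 0, 0, 0], [1, 0, 0, 0.003, 0, 0, 0], [1, 0, 0, 0.0035, 0, 0, 0], [1, 0, 0, 0.004, 0, 0, 0], [1, 0, 0, 0.0045, 0, 0, 0], [1, 0, 0, 0.005, 0, 0, 0], [1, 0, 0, 0.005, 0, 0, 0], [1, 0, 0, 0.005, 0, 0, 0], [1, 0, 0, 0.005, 0, 0, 0]])

```text
time_s: 12.42
tcp_pos: [0.5045, 0.1748, 0.1254]
ee_rot: [[0.365, -0.896, 0.252], [-0.931, -0.351, 0.099], [0.0, -0.271, -0.963]]
wrist_force: [0.4, 0.4, -0.6]
gripper_width: 0.067
```

```bash
cat > st.py <<'E'
import sys,io,contextlib
with contextlib.redirect_stdout(io.StringIO()):
    from tgt import *
from station import sense
row=eval(sys.argv[1]); p,R=applied(row); s=sense(); F=frame()
print("t",s["time_s"],"err tool mm",np.round(R.T@(s["tcp_pos"]-p)*1e3,2),"rot",np.round(np.degrees(Ro.from_matrix(R.T@s["ee_rot"]).as_rotvec()),2))
q=F.T@(s["tcp_pos"]-ts); print("stage spot",np.round((q+[.041,0,-.0116])*1e3,1),"F stage",np.round(F.T@s["wrist_force"],1),"M tool",np.round(R.T@s["moment"],2),"M stage axes",np.round(F.T@s["moment"],2),"w",round(s["gripper_width"]*87,2))
E
python3 st.py [0,0,.005,0,0,0]
```

```text
t 12.4167 err tool mm [-0.25  0.4   0.35] rot [ 0.   -0.   -0.01]
stage spot [-60.7   0.4   1.1] F stage [ 0.4  0.2 -0.7] M tool [-0.7  0.   0. ] M stage axes [-0.   0.7 -0. ] w 5.81
```

Call:
jog_arm(moves=[[1, 0, 0, 0.0003, 0, 0, 0], [1, 0, 0, 0.0006, 0, 0, 0], [1, 0, 0, 0.0009, 0, 0, 0], [1, 0, 0, 0.0012, 0, 0, 0], [1, 0, 0, 0.0015, 0, 0, 0], [1, 0, 0, 0.0015, 0, 0, 0], [1, 0, 0, 0.0015, 0, 0, 0], [1, 0, 0, 0.0015, 0, 0, 0], [1, 0, 0, 0.0015, 0, 0, 0], [1, 0, 0, 0.0015, 0, 0, 0]])

```text
time_s: 13.25
tcp_pos: [0.5047, 0.1749, 0.1245]
ee_rot: [[0.365, -0.896, 0.252], [-0.931, -0.351, 0.099], [-0.0, -0.271, -0.963]]
wrist_force: [-5.2, -1.8, 5.6]
gripper_width: 0.064
```

```bash
python3 st.py [0,0,.0015,0,0,0]
```

```text
t 13.25 err tool mm [-0.22  0.5  -0.25] rot [ 0.02 -0.   -0.01]
stage spot [-60.8   0.4   0.2] F stage [-3.8  0.2  6.8] M tool [-1.44 -0.29 -0.02] M stage axes [0.29 1.44 0.02] w 5.54
```

Contact came at about 7.5 N, and the +y side touches first. That agrees with the measured 1° roll of the face, so I'll back off, add the roll and set it down again.

Call:
jog_arm(moves=[[1, 0, 0, -0.0015, 0, 0, 0], [1, 0, 0, -0.0015, 0, -0.009, 0], [1, 0, -0.0005, -0.0015, 0, -0.0175, 0], [1, 0, -0.0005, -0.0012, 0, -0.0175, 0], [1, 0, -0.0005, -0.0009, 0, -0.0175, 0], [1, 0, -0.0005, -0.0006, 0, -0.0175, 0], [1, 0, -0.0005, -0.0003, 0, -0.0175, 0], [1, 0, -0.0005, 0, 0, -0.0175, 0], [1, 0, -0.0005, 0, 0, -0.0175, 0], [1, 0, -0.0005, 0, 0, -0.0175, 0]])

```text
time_s: 14.08
tcp_pos: [0.5052, 0.1752, 0.1247]
ee_rot: [[0.37, -0.896, 0.246], [-0.929, -0.352, 0.115], [-0.017, -0.271, -0.962]]
wrist_force: [-6.4, -1.5, 6.6]
gripper_width: 0.063
```

```bash
python3 st.py [0,-.0005,0,0,-.0175,0]
```

```text
t 14.0833 err tool mm [-0.31  0.32 -0.32] rot [ 0.03  0.   -0.03]
stage spot [-60.1   0.4   0.3] F stage [-4.5  1.   8.1] M tool [-1.43 -0.29  0.05] M stage axes [ 0.29  1.43 -0.03] w 5.48
```

Call:
jog_arm(moves=[[1, 0, -0.001, -0.0003, 0, 0, 0], [1, 0, -0.003, -0.0003, 0, 0, 0], [1, 0, -0.006, -0.0003, 0, 0, 0], [1, 0, -0.009, -0.0003, 0, 0, 0], [1, 0, -0.012, -0.0003, 0, 0, 0], [1, 0, -0.015, -0.0003, 0, 0, 0], [1, 0, -0.018, -0.0003, 0, 0, 0], [1, 0, -0.02, -0.0003, 0, 0, 0], [1, 0, -0.02, -0.0003, 0, 0, 0], [1, 0, -0.02, -0.0003, 0, 0, 0]])

```text
time_s: 14.92
tcp_pos: [0.5229, 0.1818, 0.1304]
ee_rot: [[0.369, -0.896, 0.245], [-0.929, -0.351, 0.115], [-0.016, -0.27, -0.963]]
wrist_force: [-6.1, -1.3, 8.2]
gripper_width: 0.066
```

```bash
python3 st.py [0,-.02,-.0003,0,0,0]
python3 - <<'E'
from h import *
c=snap("wrist","w9");cv2.imwrite("pics/w9c.png",cv2.resize(c["frame"][120:270,160:360,::-1],None,fx=4,fy=4,interpolation=cv2.INTER_CUBIC))
c=snap("side","s9");cv2.imwrite("pics/s9c.png",cv2.resize(c["frame"][190:290,170:300,::-1],None,fx=6,fy=6,interpolation=cv2.INTER_CUBIC))
E
```

```text
t 14.9167 err tool mm [-0.05  0.61 -0.32] rot [-0.01  0.02 -0.  ]
stage spot [-40.4   0.2   0.5] F stage [-3.7  1.1  9.5] M tool [-1.49  0.06  0.1 ] M stage axes [-0.06  1.49 -0.07] w 5.76
```

View pics/w9c.png

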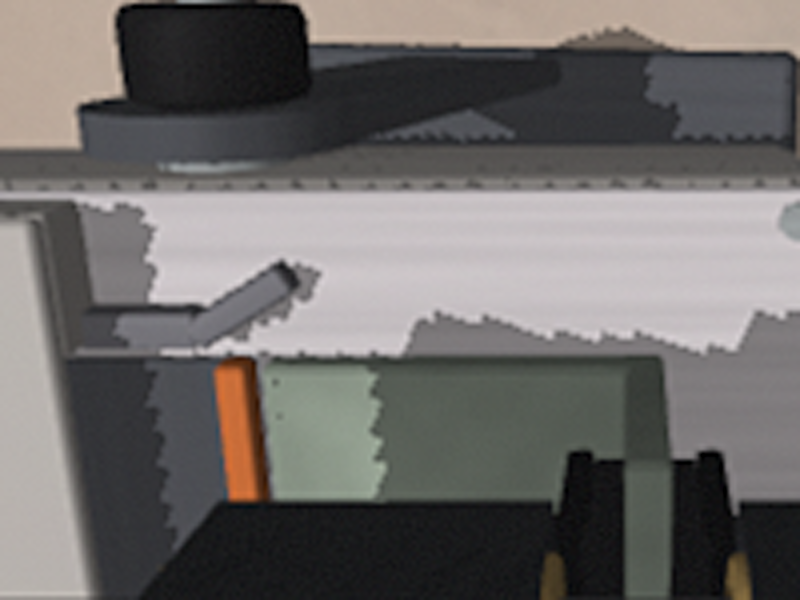

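View pics/s9c.png

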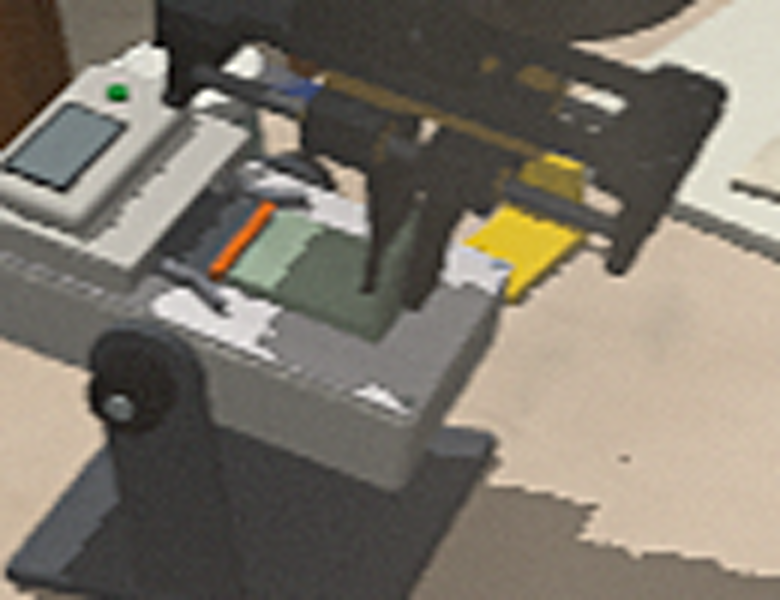

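Tile and shutter edges line up in the wrist crop (both at row ≈357), and the head hasn't moved in the side view. The force trend hints that the face is about 0.5° steeper than the tile, so I'll correct the pitch and see how the load responds.

Call:
jog_arm(moves=[[1, 0, 0, -0.0002, 0.004, 0, 0], [1, 0, 0, -0.0003, 0.008, 0, 0], [1, 0, 0, -0.0003, 0.008, 0, 0], [1, 0, 0, -0.0003, 0.008, 0, 0], [1, 0, 0, -0.0003, 0.008, 0, 0], [1, 0, 0, -0.0003, 0.008, 0, 0], [1, 0, 0, -0.0003, 0.008, 0, 0], [1, 0, 0, -0.0003, 0.008, 0, 0], [1, 0, 0, -0.0003, 0.008, 0, 0], [1, 0, 0, -0.0003, 0.008, 0, 0]])

```text
time_s: 15.85
tcp_pos: [0.523, 0.1819, 0.1303]
ee_rot: [[0.369, -0.894, 0.252], [-0.929, -0.351, 0.117], [-0.016, -0.278, -0.96]]
wrist_force: [-4.6, -2.6, 7.1]
gripper_width: 0.067
```

```bash
python3 st.py [0,0,-.0003,.008,0,0]
```

```text
t 15.85 err tool mm [-0.09  0.53  0.09] rot [-0.02  0.02 -0.01]
stage spot [-40.3   0.2   0.4] F stage [-3.2 -0.7  8.2] M tool [-1.32  0.27  0.08] M stage axes [-0.27  1.32 -0.06] w 5.8
```

Call:
jog_arm(moves=[[1, 0, -0.002, -0.0003, 0, 0, 0], [1, 0, -0.005, -0.0003, 0, 0, 0], [1, 0, -0.008, -0.0003, 0, 0, 0], [1, 0, -0.011, -0.0003, 0, 0, 0], [1, 0, -0.014, -0.0003, 0, 0, 0], [1, 0, -0.017, -0.0003, 0, 0, 0], [1, 0, -0.019, -0.0003, 0, 0, 0], [1, 0, -0.02, -0.0003, 0, 0, 0], [1, 0, -0.02, -0.0003, 0, 0, 0], [1, 0, -0.02, -0.0003, 0, 0, 0]])

```text
time_s: 16.68
tcp_pos: [0.5377, 0.187, 0.1347]
ee_rot: [[0.368, -0.897, 0.246], [-0.93, -0.351, 0.113], [-0.015, -0.271, -0.963]]
wrist_force: [-13.1, -3.4, 9.0]
gripper_width: 0.068
```

```bash
python3 st.py [0,-.02,-.0003,0,0,0]
python3 - <<'E'
from h import *
c=snap("wrist","w10");cv2.imwrite("pics/w10c.png",cv2.resize(c["frame"][120:270,160:360,::-1],None,fx=4,fy=4,interpolation=cv2.INTER_CUBIC))
c=snap("side","s10");cv2.imwrite("pics/s10c.png",cv2.resize(c["frame"][190:290,170:300,::-1],None,fx=6,fy=6,interpolation=cv2.INTER_CUBIC))
E
```

```text
t 16.6833 err tool mm [0.57 4.36 0.47] rot [-0.46  0.11  0.03]
stage spot [-24.1  -0.4   0.5] F stage [-10.5   1.7  12.3] M tool [-3.23 -0.29 -0.02] M stage axes [0.29 3.23 0.08] w 5.88
```

View pics/w10c.png

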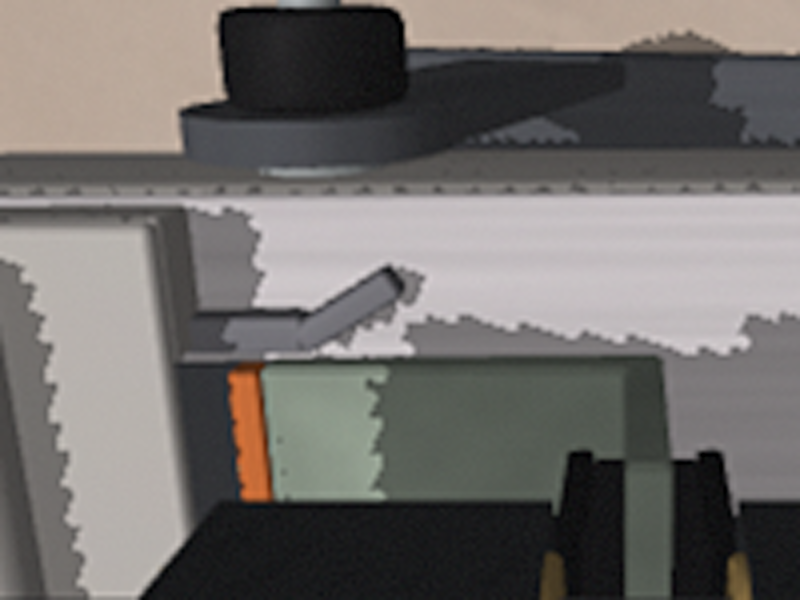

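View pics/s10c.png

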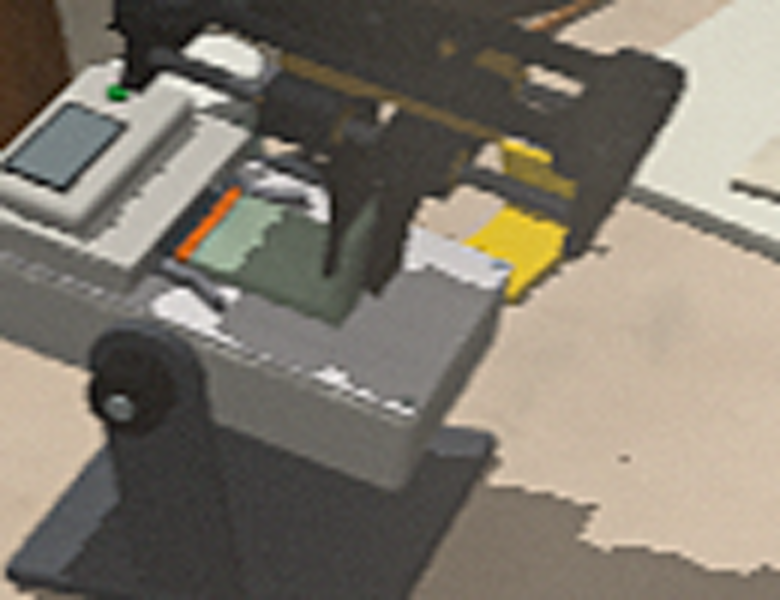

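Call:
jog_arm(moves=[[1, 0, 0, 0, 0, 0, 0], [1, 0, 0, 0, 0, 0, 0], [1, 0, 0, 0, 0, 0, 0], [1, 0, 0, 0, 0, 0, 0], [1, 0, 0, 0, 0, 0, 0], [1, 0, 0, 0, 0, 0, 0], [1, 0, 0, 0, 0, 0, 0], [1, 0, 0, 0, 0, 0, 0], [1, 0, 0, 0, 0, 0, 0], [1, 0, 0, 0, 0, 0, 0]])

```text
time_s: 17.62
tcp_pos: [0.5377, 0.187, 0.1347]
ee_rot: [[0.368, -0.897, 0.246], [-0.93, -0.351, 0.113], [-0.015, -0.271, -0.963]]
wrist_force: [-12.4, -3.7, 9.4]
gripper_width: 0.067
```

```bash
python3 st.py [0,0,0,0,0,0]
python3 - <<'E'
from h import *
from station import sense
s=sense();print(s["joints"],s["effort"])
f=cv2.imread("pics/s10.png");cv2.imwrite("pics/s10d.png",cv2.resize(f[120:270,150:350],None,fx=4,fy=4,interpolation=cv2.INTER_CUBIC))
E
```

```text
t 17.6167 err tool mm [0.57 4.34 0.44] rot [-0.46  0.11  0.03]
stage spot [-24.1  -0.4   0.5] F stage [-9.9  1.1 12.5] M tool [-3.22 -0.25  0.01] M stage axes [0.25 3.21 0.04] w 5.8
[ 37.26786155  14.56138327 -29.02659514   6.53524376 -31.20915845
 -20.9171734 ] [-5.00776079e-01 -2.37816453e+01  1.82276380e+01  4.08144951e+00
  2.81743705e+00  4.07988875e-03]
```

View pics/s10d.png

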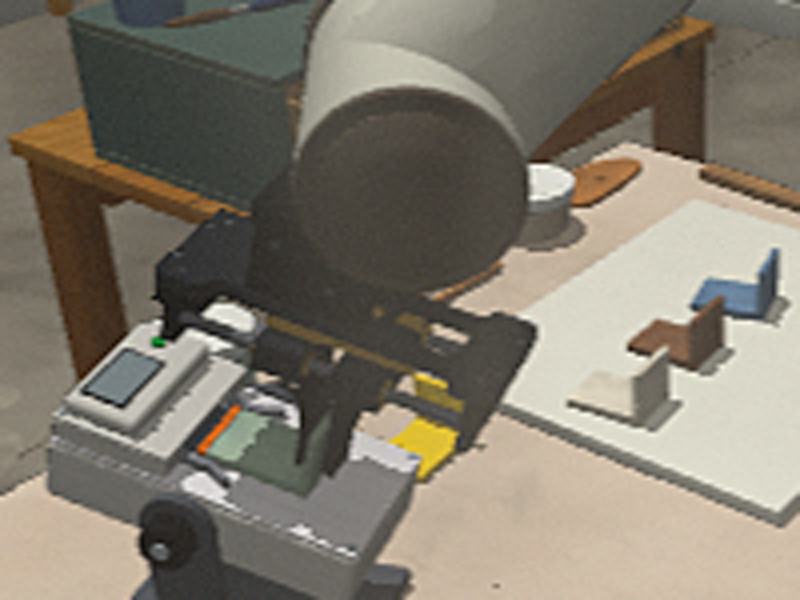

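Run:
```python
import io,contextlib
with contextlib.redirect_stdout(io.StringIO()):
    from tgt import *
c=np.load("s7.npz");p=np.array([.4929,.1705,.1730]);R=target(0,0)[1]
for uv in [(210.5,191),(287.5,220)]:
    for x0 in(-.03,0,.03):
        q=onplane(c,uv,p+R[:,0]*x0,R[:,0])[0];print(uv,x0,np.round(R.T@(q-p)*1e3))
# display housing points in stage coords from wrist views
for u,v in [((130,196),None)]:pass
P=[((237,135),(115,130)),((255,478),(150,470))]
for u,v in P:
    pass
ctop=np.load("top0.npz");cs=np.load("side0.npz")
Q=lambda x,y:(x/5+160,y/5+100)
S=lambda x,y:(x/3.8+150,y/3.8+160)
q,r=tri([(ctop,Q(237,113)),(cs,S(150,172)),(np.load("w5.npz"),A(129,196))]);print("green button stage",np.round(frame().T@(q-ts)*1e3),r)
q,r=tri([(a,A(200,453)),(b,B(82,448))]);print("display corner",np.round(frame().T@(q-ts)*1e3),r)
q,r=tri([(a,A(188,262)),(b,B(48,259))]);print("display corner",np.round(frame().T@(q-ts)*1e3),r)
```

```text
(210.5, 191) -0.03 [-30. -82. -70.]
(210.5, 191) 0 [  0. -94. -47.]
(210.5, 191) 0.03 [  30. -106.  -24.]
(287.5, 220) -0.03 [-30.  86. -69.]
(287.5, 220) 0 [ -0.  82. -46.]
(287.5, 220) 0.03 [ 30.  78. -24.]
green button stage [ 50. -27.  28.] [0.5695333837142722, 0.2166500338633614, 0.7102661606231647]
display corner [39. 35. 28.] [0.1259475808775054, 0.1259475808775393]
display corner [ 38. -11.  29.] [0.03541866689103366, 0.035418666891025206]
```

The push is being taken up by arm compliance: the gripper body clears the display housing by about 30 mm or more. I'll continue up the slope with slightly less press.

Call:
jog_arm(moves=[[1, 0, -0.002, -0.0004, 0, 0, 0], [1, 0, -0.004, -0.0005, 0, 0, 0], [1, 0, -0.006, -0.0006, 0, 0, 0], [1, 0, -0.008, -0.0006, 0, 0, 0], [1, 0, -0.01, -0.0006, 0, 0, 0], [1, 0, -0.012, -0.0006, 0, 0, 0], [1, 0, -0.014, -0.0006, 0, 0, 0], [1, 0, -0.015, -0.0006, 0, 0, 0], [1, 0, -0.015, -0.0006, 0, 0, 0], [1, 0, -0.015, -0.0006, 0, 0, 0]])

```text
time_s: 18.45
tcp_pos: [0.5504, 0.1919, 0.1389]
ee_rot: [[0.368, -0.897, 0.245], [-0.93, -0.351, 0.113], [-0.015, -0.269, -0.963]]
wrist_force: [-13.1, -4.1, 9.2]
gripper_width: 0.063
```

```bash
python3 st.py [0,-.015,-.0006,0,0,0]
python3 - <<'E'
from h import *
c=snap("wrist","w11");cv2.imwrite("pics/w11c.png",cv2.resize(c["frame"][120:270,160:360,::-1],None,fx=4,fy=4,interpolation=cv2.INTER_CUBIC))
E
```

```text
t 18.45 err tool mm [0.62 5.09 0.78] rot [-0.55  0.11  0.04]
stage spot [-9.9 -0.5  0.9] F stage [-10.7   1.   12.5] M tool [-3.47 -0.37 -0.01] M stage axes [0.37 3.47 0.08] w 5.5
```

View pics/w11c.png

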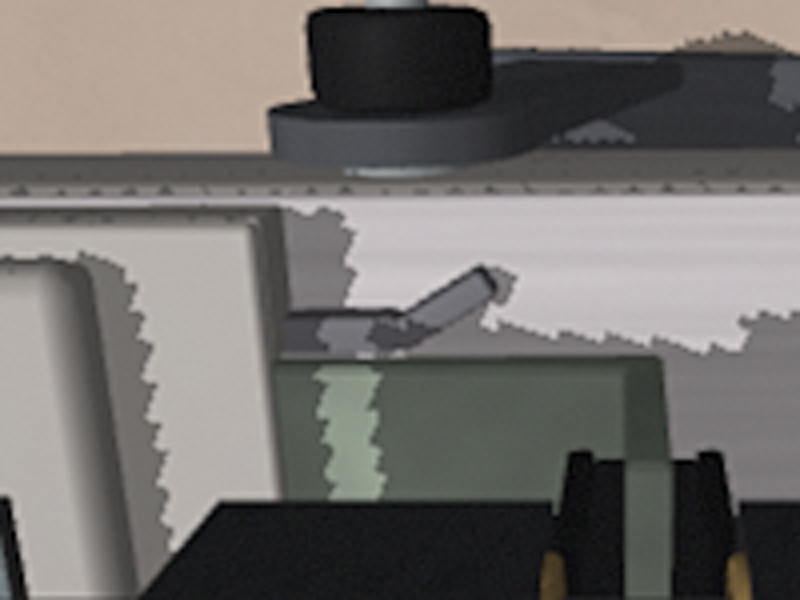

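Call:
jog_arm(moves=[[1, 0, 0, -0.0003, 0.005, 0, 0], [1, 0, 0, -0.0005, 0.01, 0, 0], [1, 0, 0, -0.0005, 0.01, 0, 0], [1, 0, 0, -0.0005, 0.01, 0, 0], [1, 0, 0, -0.0005, 0.01, 0, 0], [1, 0, 0, -0.0005, 0.01, 0, 0], [1, 0, 0, -0.0005, 0.01, 0, 0], [1, 0, 0, -0.0005, 0.01, 0, 0], [1, 0, 0, -0.0005, 0.01, 0, 0], [1, 0, 0, -0.0005, 0.01, 0, 0]])

```text
time_s: 19.33
tcp_pos: [0.5506, 0.1919, 0.139]
ee_rot: [[0.368, -0.894, 0.254], [-0.93, -0.35, 0.116], [-0.015, -0.279, -0.96]]
wrist_force: [-10.1, -4.1, 5.6]
gripper_width: 0.065
```

```bash
python3 st.py [0,0,-.0005,.01,0,0]
```

```text
t 19.3333 err tool mm [0.68 4.94 1.21] rot [-0.54  0.12  0.04]
stage spot [-9.7 -0.6  0.9] F stage [-9.  -0.2  8.3] M tool [-2.99 -0.16 -0.04] M stage axes [0.16 2.99 0.09] w 5.66
```

Call:
jog_arm(moves=[[1, 0, -0.002, 0, 0, 0, 0], [1, 0, -0.004, 0, 0, 0, 0], [1, 0, -0.006, 0, 0, 0, 0], [1, 0, -0.008, 0, 0, 0, 0], [1, 0, -0.009, 0, 0, 0, 0], [1, 0, -0.01, 0, 0, 0, 0], [1, 0, -0.01, 0, 0, 0, 0], [1, 0, -0.01, 0, 0, 0, 0], [1, 0, -0.01, 0, 0, 0, 0], [1, 0, -0.01, 0, 0, 0, 0]])

```text
time_s: 20.17
tcp_pos: [0.5591, 0.1952, 0.1417]
ee_rot: [[0.368, -0.895, 0.253], [-0.93, -0.35, 0.116], [-0.015, -0.278, -0.961]]
wrist_force: [-11.7, -3.3, 5.9]
gripper_width: 0.067
```

```bash
python3 st.py [0,-.01,0,0,0,0]
```

```text
t 20.1667 err tool mm [0.69 5.45 1.24] rot [-0.6   0.12  0.05]
stage spot [-0.2 -0.6  1. ] F stage [-10.    1.2   9. ] M tool [-3.37 -0.27 -0.02] M stage axes [0.27 3.37 0.08] w 5.82
```

Call:
jog_arm(moves=[[1, 0, -0.0005, 0, 0, 0, 0], [1, 0, -0.001, 0, 0, 0, 0], [1, 0, -0.0015, 0, 0, 0, 0], [1, 0, -0.002, 0, 0, 0, 0], [1, 0, -0.002, 0, 0, 0, 0], [1, 0, -0.002, 0, 0, 0, 0], [1, 0, -0.002, 0, 0, 0, 0], [1, 0, -0.002, 0, 0, 0, 0], [1, 0, -0.002, 0, 0, 0, 0], [1, 0, -0.002, 0, 0, 0, 0]])

```text
time_s: 21.0
tcp_pos: [0.5592, 0.1952, 0.1417]
ee_rot: [[0.367, -0.896, 0.25], [-0.93, -0.35, 0.114], [-0.015, -0.274, -0.962]]
wrist_force: [-16.8, -2.8, 8.6]
gripper_width: 0.066
```

```bash
python3 st.py [0,-.002,0,0,0,0]
```

```text
t 21.0 err tool mm [0.73 7.35 1.29] rot [-0.81  0.14  0.07]
stage spot [-0.1 -0.6  1. ] F stage [-13.7   3.5  12.8] M tool [-4.45 -0.79 -0.  ] M stage axes [0.79 4.45 0.09] w 5.72
```

The advance stalled at x = −0.1 mm (only 0.1 mm of movement for 2 mm commanded), so the shutter is on its stop. I'll ease the press and check.

Call:
jog_arm(moves=[[1, 0, 0, -0.0003, 0.002, 0, 0], [1, 0, 0, -0.0006, 0.004, 0, 0], [1, 0, 0.0002, -0.0008, 0.004, 0, 0], [1, 0, 0.0003, -0.0008, 0.004, 0, 0], [1, 0, 0.0003, -0.0008, 0.004, 0, 0], [1, 0, 0.0003, -0.0008, 0.004, 0, 0], [1, 0, 0.0003, -0.0008, 0.004, 0, 0], [1, 0, 0.0003, -0.0008, 0.004, 0, 0], [1, 0, 0.0003, -0.0008, 0.004, 0, 0], [1, 0, 0.0003, -0.0008, 0.004, 0, 0]])

```text
time_s: 21.83
tcp_pos: [0.5592, 0.1952, 0.1418]
ee_rot: [[0.368, -0.895, 0.254], [-0.93, -0.349, 0.116], [-0.015, -0.279, -0.96]]
wrist_force: [-12.3, -2.3, 4.5]
gripper_width: 0.066
```

```bash
python3 st.py [0,.0003,-.0008,.004,0,0]
python3 - <<'E'
from h import *
c=snap("wrist","w12");cv2.imwrite("pics/w12c.png",cv2.resize(c["frame"][120:270,160:360,::-1],None,fx=4,fy=4,interpolation=cv2.INTER_CUBIC))
c=snap("side","s12");cv2.imwrite("pics/s12c.png",cv2.resize(c["frame"][190:290,170:300,::-1],None,fx=6,fy=6,interpolation=cv2.INTER_CUBIC))
c=snap("top","t12");cv2.imwrite("pics/t12c.png",cv2.resize(c["frame"][90:230,150:470,::-1],None,fx=2.5,fy=2.5,interpolation=cv2.INTER_CUBIC))
E
```

```text
t 21.8333 err tool mm [0.75 6.99 1.95] rot [-0.79  0.14  0.06]
stage spot [-0.1 -0.6  1.1] F stage [-10.6   2.4   7.6] M tool [-3.87 -0.51 -0.08] M stage axes [0.51 3.87 0.16] w 5.7
```

View pics/w12c.png

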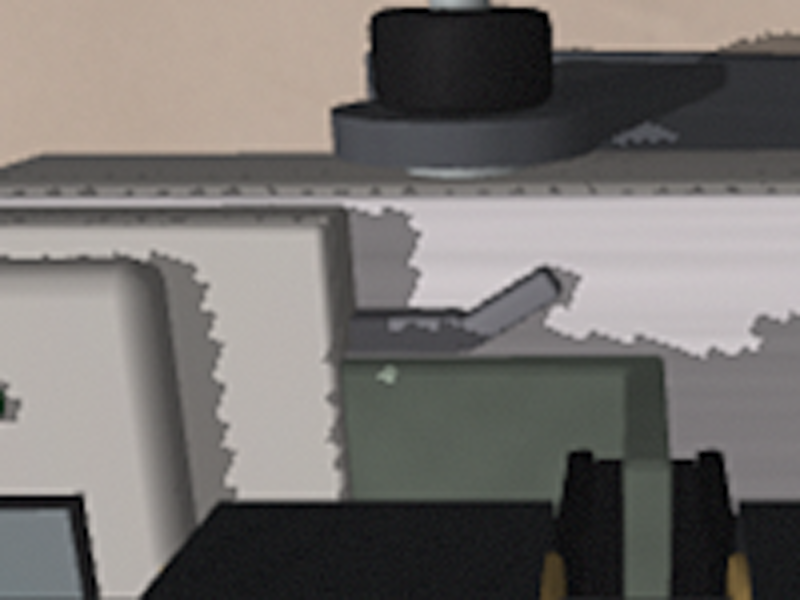

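View pics/s12c.png

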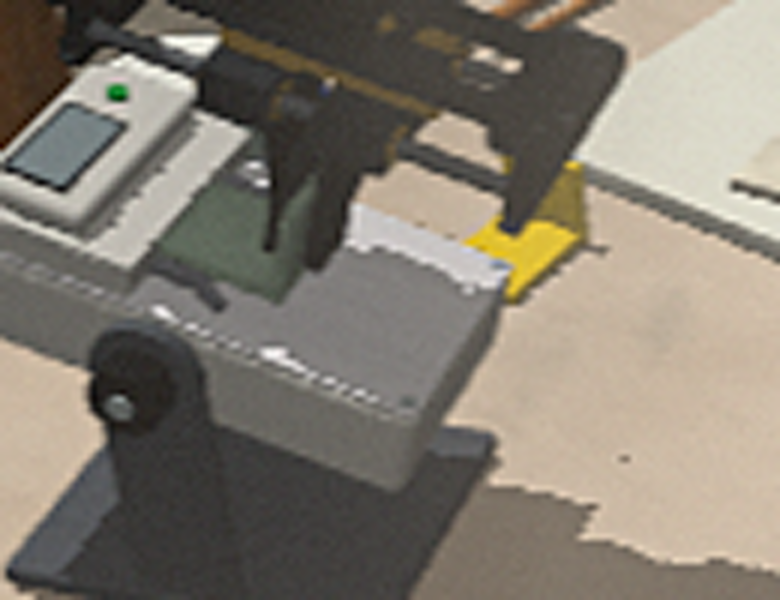

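View pics/t12c.png

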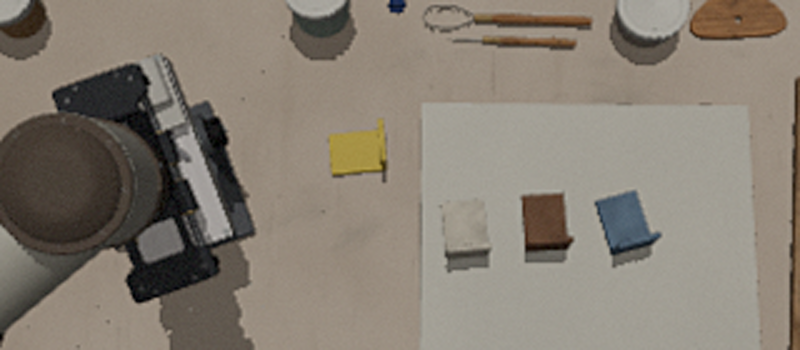

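Call:
jog_arm(moves=[[1, 0, 0, -0.0002, -0.001, 0, 0], [1, 0, 0, -0.0003, -0.003, 0, 0], [1, 0, 0, -0.0003, -0.003, 0, 0], [1, 0, 0, -0.0003, -0.003, 0, 0], [1, 0, 0, -0.0003, -0.003, 0, 0], [1, 0, 0, -0.0003, -0.003, 0, 0], [1, 0, 0, -0.0003, -0.003, 0, 0], [1, 0, 0, -0.0003, -0.003, 0, 0], [1, 0, 0, -0.0003, -0.003, 0, 0], [1, 0, 0, -0.0003, -0.003, 0, 0]])

```text
time_s: 22.82
tcp_pos: [0.5592, 0.1951, 0.142]
ee_rot: [[0.368, -0.895, 0.251], [-0.93, -0.35, 0.115], [-0.015, -0.276, -0.961]]
wrist_force: [-11.7, -3.1, 2.8]
gripper_width: 0.064
```

```bash
python3 st.py [0,0,-.0003,-.003,0,0]
python3 - <<'E'
from station import sense
import numpy as np
s=sense();print(np.degrees(np.arcsin(-s["ee_rot"][2,1])),np.degrees(np.arcsin(s["ee_rot"][2,0])),s["tcp_pos"])
E
```

```text
t 22.8167 err tool mm [0.79 6.99 2.08] rot [-0.79  0.14  0.07]
stage spot [-0.1 -0.7  1.3] F stage [-10.8   1.3   6. ] M tool [-3.73 -0.41 -0.09] M stage axes [0.41 3.73 0.16] w 5.58
15.998469799346772 -0.8471350933075523 [0.55919368 0.19512054 0.14199573]
```

Run:
```python
from h import *
from station import sense,finish_job
c=snap("side","s13"); a=cv2.imread("pics/s8.png").astype(int);b=cv2.imread("pics/s13.png").astype(int)
# head shift check: patch with display/green button
t=a[195:235,165:195].astype(np.uint8);r=cv2.matchTemplate(b[185:245,155:205].astype(np.uint8),t,cv2.TM_CCOEFF_NORMED);print(cv2.minMaxLoc(r))
s=sense();print(s["tcp_pos"],s["wrist_force"],s["gripper_width"])
print(finish_job())
```

```text
(0.021003087982535362, 0.9392129182815552, (0, 4), (10, 10))
[0.55918976 0.19514608 0.14197401] [-12.3682981   -2.49037193   2.84239409] 0.06608120160305159
the job is handed in; nothing more can be done
None
```

I lifted the sage-green tile by its foot and laid it glazed face down on the bare metal below the shutter. I then slid it up between the guides and under the hood until the shutter reached its stop. The job was handed in at about 23 s with the tile still held there.

**Last checks**
- **Position:** the read spot was 0.1 mm short of the window centre along the slope and about 0.7 mm to the side, going by the measured arm position. A further 2 mm of commanded push moved it only 0.1 mm, so I take the shutter as fully open. I could not see the shutter itself, because the hood hides it.
- **Forces:** about 6–7 N pressing onto the face and 11 N up the slope, against the 5.3 N spring. The highest wrist force I read was about 19 N.
- **Head and other tiles:** matching the display area of the side picture before and after showed no shift of the head. The blue, brown and cream tiles looked undisturbed in the last top view.

**What disagreed**
- **Slope:** the camera views gave 15.7° with about 1° of sideways roll. The sliding contact suggested roughly 16.2°, so I left the tile at a measured 16.0° with the roll included.
- **Flushness:** this rests on the force and moment readings, which put the load near mid-tile. A few tenths of a degree of tilt mismatch could remain.
- **Arm give:** the arm gave about 7 mm under the push, which I offset by commanding further up the slope.

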